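Scan the barcode under a plant pot

ROBOT

A 6-joint arm with a two-finger parallel gripper is mounted at the origin on the work surface. World frame = base frame: x ahead of the robot, y to its left, z up, the work surface at z = 0. Lengths are in mm, angles in rad, forces in N, time in s.
With the tool pointing down it reaches from about 400 to 925 mm from the base axis. Payload 12.5 kg.
Tool frame: the origin (TCP) lies at the very end of the fingers, on their centre line; the grasp point (between the pads) lies 19 mm behind it (env.grip_point_offset is the z of the grasp point in the tool frame, in mm); z points along the fingers, y is the line along which they close (so a half turn about z gives the same grasp; the last joint's range is limited). The gripper opens to 95 mm and grips with 3 to 60 N. Pads are 20 mm wide; open, the fingers measure 119 mm over their backs; the gripper's body (75 mm by 180 mm) begins 59 mm behind the grasp point.
Start: joints at [-1.377, 0.491, 1.559, -0, 1.092, -0.106], TCP at [184.604, -597.133, 214.661] pointing down, gripper open.
Joint ranges: [-3.1, 3.1], [-0.84, 2.19], [0.05, 2.79], [-1.13, 4.28], [0.06, 2.93], [-2.69, 2.69]. Speed limits (rad/s): [2.22, 2.22, 2.79, 3.14, 3.14, 3.14].

INTERFACE

Orientations are given as a rotation vector (axis times angle).
In Python, from cell import env, optics gives the robot as it stands.
- The arm moves only by the tool send_rows, never from a script. Its argument "deltas" is a list of rows, each a list of 7 numbers: the shift along the tool's x, y, z normalised to -1 to 1, where 1 is 0.02 m, then the turn, a rotation vector about the tool's x, y, z normalised to -1 to 1, where 1 is 6 degrees, then the opening, from 0 (shut) to 1 (fully open). A call has exactly 8 rows; each row shifts and turns the commanded pose from where the row before left it, along the tool's axes as they then stand; what a row does not reach is not made up. A row lasts 1/12 s, in which the tool goes at most 41.7 mm and 7.16 degrees, less where a joint would pass 70% of its speed; a pose out of reach is approached as far as the arm can. A call with a number of a shift or a turn outside -1 to 1 is refused whole. A call with a gripper value outside its range is refused whole. The fingers move at their own pace and stop on an object; the grip force is fixed at half the most. Time passes only in rows, so rows that do not move let the fingers close, or fill a call up. It gives the time, the measured TCP pose, the force, the opening and the grip force at its end, in the units of the state.
- env.state(): the state, without advancing time (a new reading comes with each control period).
- optics.get_image(name): name is "scene" or "top"; returns the picture (400x640x3 uint8, red, green, blue); there is no depth.
- optics.get_calibration(name): a dict with "vertical_fov" (degrees; the focal length in pixels is half the picture's height over the tangent of half this angle, whatever the lens; pixels are square), "cx", "cy" (the principal point, pixels), "rvec" (rotation vector, rad) and "tvec" (3), from world to camera coordinates, as OpenCV has them. Camera axes: x right, y down, z forward; pixel columns grow to the right and rows downward; lengths in mm; the calibration is good to about 2 mm. A picture is of the moment at which its call begins. get_calibration takes no time and is no camera call.
- env.sign_off(): hands the job in; it is judged then, once.
The state is a dict: "t": time; "joint_pos": joint angles; "joint_velocities": joint speeds; "joint_torque": joint torques, N m; "position": TCP position; "tool_rot": TCP orientation; "force": force on the tool from outside, world axes, zero at the start; "wrist_torque": the same for the moment, N m; "grip_width": opening from 0.0 (shut) to 1.0 (fully open); "grasp_force": force on a finger pad.
Only numpy, scipy, OpenCV 4.12 (cv2) and the standard library are available. Lean on these libraries where they do the work, as an engineer would, in place of code of your own. Each camera call takes 0.05 s, during which the arm holds its last target. There are 200 camera calls.

TASK

At this goods-in bench the blue square pot has its barcode sticker on its underside: turn the pot over, without dropping it, so that it stands upside down on the bench. Then draw the cordless barcode scanner up out of its charging cradle, turn it to look down and hold it steady with its window aimed at the middle of the sticker from a hand's width (about 10 cm) above. Finish still holding the scanner there in the gripper, clear of the cradle and the pot, and leave the other goods and tools where they are.

Things in the scene. Friction and masses are not known exactly. Their poses are not given: they have to be found in the camera images.
- pot: Blue square ceramic plant pot, white band round its mouth: 56 x 56 mm outside, straight flat sides, 62 mm high, walls 5 mm, 0.17 kg. Origin at the centre of the underside, z towards the mouth, x and y square to the sides. Starts mouth-up on the bench at any yaw, in one of four places shared with the white pot, clay pot and jar. It stands as firmly on a flat side or on its mouth as on its foot.
- pot_label (a point): Centre of the barcode sticker (38 x 28 mm, white with black bars) on the pot's underside, which is recessed 2 mm within the foot: 2 mm from the origin along z. With the pot standing upside down the sticker faces up, 60 mm above the bench.
- scanner: Cordless pistol-shaped scanner, 0.19 kg, 162 mm tall. Origin: centre of the handle's bottom end; z up the handle, x the way the window looks (level in the cradle), y across. Black handle up to 38 x 32 mm; grey head on top (x -36 to 52, 50 wide in y, z 116 to 162 mm); black nose hood (x 47 to 73, 60 wide) with the red window; yellow trigger, not needed.
- scanner_window (a point): Centre of the red scanner window on the nose: at (73, 0, 140) mm in the scanner's frame, same axes; the scanner looks along +x from here.
- scanner_grip (a point): Middle of the scanner's grey head, above the handle: at (6, 0, 139) mm in the scanner's frame, same axes. The head is 50 mm wide here with flat upright sides 46 mm high, free on both sides and above.
- cradle: Black charging cradle fixed to the bench, foot 124 x 100 mm. Origin at the centre of its underside, z up, x the way its scanner looks (roughly towards the robot). Its upright socket (inside 38 x 32 mm, rim 78 mm above the bench, floor at 24 mm) holds the lower 54 mm of the handle with 2 mm play, no catch: the scanner pulls straight up.
- white_pot: White square pot of the same size, a bystander. Origin at the centre of its underside.
- clay_pot: Round terracotta pot, 78 mm across the rim, 72 mm high, a bystander. Origin at the centre of its underside.
- jar: Amber candle jar, 68 mm across, 85 mm high, a bystander. Origin at the centre of its underside. (Not listed, fixed along the bench's far edge beyond x = 0.65 m: a label printer 160 mm high at the left, an open carton 170 mm high at the right.)
- tape_roll: Orange roll of parcel tape lying flat, 96 mm across, 48 mm high, a bystander. Origin at the centre of its underside.
- marker: White and red marker pen lying on the bench, 132 mm long, a bystander. Origin under its middle.
- tape_dispenser: Black bench tape dispenser with a yellow roll, 170 x 66 x 104 mm, 1.1 kg, a bystander. Origin at the centre of its underside.

How it is judged:
By the outcome, as a careful person would: the job done as asked, in the order asked, and still so for the second after the job is handed in, while the arm keeps its last pose, push and grip.
It also fails if it takes over 72 s, if anything falls off the work surface, if the arm or the gripper's body presses on something with over 40 N, if the wrist force passes 120 N, or if a joint passes its speed limit or range.

## Working session

There is one attempt and no reset: what is moved stays moved. The work goes in short steps, Python scripts to look and compute and a tool call to move; the robot and the scene stay as the last step left them, time stands still between calls to the robot, and variables do not carry over. Pictures are saved under pics/ and viewed, at most 10 in all, crops included, and the job is handed in when it is done.

Besides the shell and the picture viewer there is one more tool, called after "Emit:" as name([rows], argument=value, ...), one row to a line, values as JSON. send_rows: Moves the arm, as the interface text tells. Scaled input: -1 to 1 covers 0.02 m each way for a shift and 6 degrees each way for a turn. Its arguments: {"type":"object","properties":{"deltas":{"type":"array","items":{"type":"array","items":{"type":"number","minimum":-1,"maximum":1}}}},"required":["deltas"]}

```bash
ls; mkdir -p pics
python3 - <<'E'
from cell import env, optics
import cv2
print(env.state()); print(env.grip_point_offset)
for n in("scene","top"):
    cv2.imwrite(f"pics/{n}0.png",cv2.cvtColor(optics.get_image(n),cv2.COLOR_RGB2BGR)); print(n,optics.get_calibration(n))
E
```

```text
pics
{'t': 0.0, 'joint_pos': array([-1.37662184e+00,  4.91536346e-01,  1.55947251e+00,  6.43124343e-06,
        1.09168994e+00, -1.05567101e-01]), 'joint_velocities': array([ 1.03990123e-03, -6.16649510e-04,  1.49454667e-04, -4.46025036e-05,
        3.99036429e-04, -1.11849619e-03]), 'joint_torque': array([ 1.13361453e-03, -6.12638855e+01, -2.58181465e+01,  6.92797755e-02,
        4.81972320e-02, -1.22424476e-04]), 'position': array([ 184.53957858, -596.87010958,  214.06822962]), 'tool_rot': array([-3.10528437e+00, -4.68902741e-01,  6.79759844e-05]), 'force': array([-0.72394222, -0.52648273,  0.44889715]), 'wrist_torque': array([ 0.03016372, -0.03971782,  0.00625119]), 'grasp_force': 0.0, 'grip_width': 1.00049326681256}
-18.8
scene {'vertical_fov': 54.55040858619354, 'cx': 318.7697019064061, 'cy': 197.40290581234493, 'rvec': array([ 1.9194653 ,  1.14633297, -0.64254312]), 'tvec': array([-227.36207079, -130.22872902, 1511.95439439])}
top {'vertical_fov': 55.25248152666379, 'cx': 322.2830194246518, 'cy': 200.52058011527632, 'rvec': array([ 2.11252165, -2.13245767,  0.19325444]), 'tvec': array([  13.65439825,  488.61400387, 1308.99131635])}
```

View pics/scene0.png

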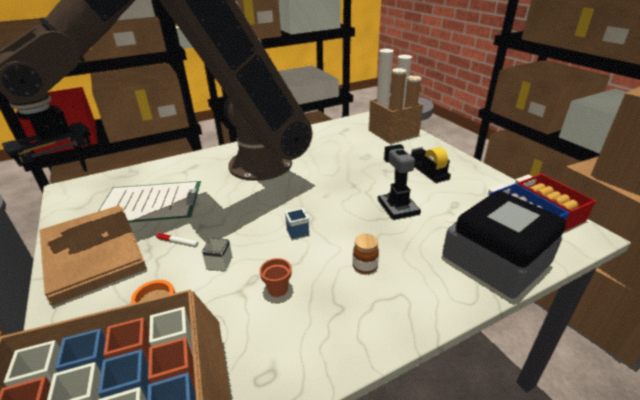

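View pics/top0.png

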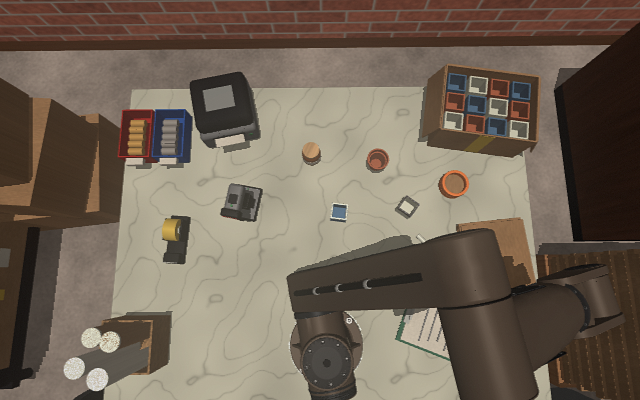

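```bash
cat > h.py <<'E'
import numpy as np, cv2
from scipy.spatial.transform import Rotation as R
from cell import env, optics
def cam(n):
    c=optics.get_calibration(n); f=200/np.tan(np.radians(c['vertical_fov']/2))
    K=np.array([[f,0,c['cx']],[0,f,c['cy']],[0,0,1]]); M=R.from_rotvec(c['rvec']).as_matrix()
    return K,M,np.array(c['tvec'])
def ray(n,uv,z):
    K,M,t=cam(n); d=M.T@np.linalg.inv(K)@np.array([uv[0],uv[1],1.]); o=-M.T@t
    return o+d*(z-o[2])/d[2]
def tri(a,b):
    o=[];A=np.zeros((3,3));bb=np.zeros(3)
    L=[]
    for n,uv in (("scene",a),("top",b)):
        K,M,t=cam(n); d=M.T@np.linalg.inv(K)@np.array([uv[0],uv[1],1.]); d/=np.linalg.norm(d); o=-M.T@t
        P=np.eye(3)-np.outer(d,d); A+=P; bb+=P@o; L.append((P,o))
    x=np.linalg.solve(A,bb); return x,[np.linalg.norm(P@(x-o)) for P,o in L]
def proj(n,p):
    K,M,t=cam(n); q=K@(M@np.array(p,float)+t); return q[:2]/q[2]
def shot(n,name):
    im=cv2.cvtColor(optics.get_image(n),cv2.COLOR_RGB2BGR); cv2.imwrite(f"pics/{name}.png",im); return im
E
python3 - <<'E'
import cv2,numpy as np
s=cv2.imread("pics/scene0.png");t=cv2.imread("pics/top0.png")
def c(im,x,y,w,h,k): return cv2.resize(im[y:y+h,x:x+w],None,fx=k,fy=k,interpolation=cv2.INTER_CUBIC)
o=np.vstack([np.hstack([c(s,270,195,50,50,8)[:300],c(s,370,140,80,60,5)]),np.hstack([c(t,315,190,50,38,8)[:300],c(t,200,170,80,60,5)])])
cv2.imwrite("pics/crop0.png",o)
from h import *
for uv in((297,232),):print(ray("scene",uv,0))
print(ray("top",(339,212),62),ray("top",(242,202),140))
b=cv2.cvtColor(t,cv2.COLOR_BGR2HSV)
print(o.shape)
E
```

```text
[452.03174612 -52.36505822   0.        ]
[444.40155909 -48.79318079  62.        ] [468.6295604  273.23124385 140.        ]
(600, 800, 3)
```

View pics/crop0.png

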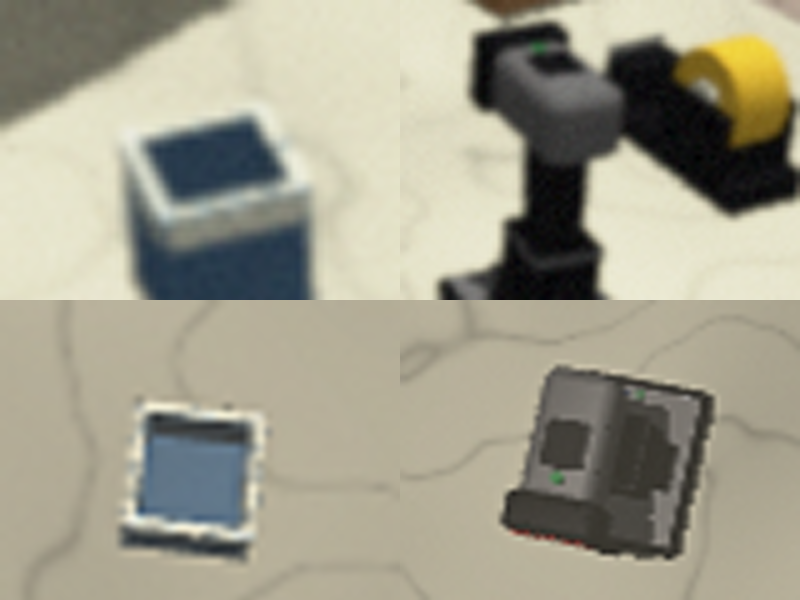

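Run:
```python
from h import *
P=lambda x,y:(315+x/8-.44,190+(y-300)/8-.44)
c=np.array([ray("top",P(*q),62)for q in((138,403),(267,410),(253,538),(120,527))])
print(c.round(1)); print("centre",c.mean(0)); e=np.diff(np.vstack([c,c[:1]]),axis=0)
print(np.linalg.norm(e,axis=1),[np.degrees(np.arctan2(v[1],v[0])) for v in e])
S=lambda x,y:(200+(x-400)/5-.4,170+(y-300)/5-.4)
for nm,q,z in(("headTL",(557,368),186),("headTR",(622,384),186),("hoodL",(505,498),175),("hoodR",(612,513),175),("winL",(505,535),164),("winR",(585,545),164),("footTR",(713,398),5),("footBR",(678,557),5)): print(nm,ray("top",S(*q),z).round(1))
# scene pot rim corners
Q=lambda x,y:(270+x/8-.44,195+y/8-.44)
d=np.array([ray("scene",Q(*q),62)for q in((122,128),(262,104),(313,188),(168,222))]); print(d.round(1),d.mean(0))
```

```text
[[478.5 -24.2  62. ]
 [474.8 -80.5  62. ]
 [418.5 -73.3  62. ]
 [423.9 -15.7  62. ]]
centre [448.92495806 -48.42886419  62.        ]
[56.41538735 56.76540815 57.82610508 55.26033165] [np.float64(-93.72008177913486), np.float64(172.64408548674595), np.float64(84.67814354559937), np.float64(-8.898734505528218)]
headTL [521.6 300.3 186. ]
headTR [510.7 258.4 186. ]
hoodL [439.4 333.3 175. ]
hoodR [429.1 264.7 175. ]
winL [417.2 335.3 164. ]
winR [410.3 283.7 164. ]
footTR [540.8 229.6   5. ]
footBR [423.3 252.6   5. ]
[[414.8 -70.8  62. ]
 [426.5 -19.3  62. ]
 [482.5 -25.8  62. ]
 [475.1 -79.2  62. ]] [449.73101186 -48.77175972  62.        ]
```

```bash
cat >> h.py <<'E'
def tool(phi,t,sy=1):
    """tool z tilted t deg outward from down in plane at bearing phi; y tangential*sy"""
    p,t=np.radians([phi,t]); er=np.array([np.cos(p),np.sin(p),0]); et=np.array([-np.sin(p),np.cos(p),0])*sy
    z=np.sin(t)*er-np.cos(t)*np.array([0,0,1.]); return R.from_matrix(np.stack([np.cross(et,z),et,z],1))
def plan(target_grip,Rt,n,start=None):
    """equal rows taking TCP so the grasp point is at target; returns row, end pose"""
    if start is None:
        s=env.state(); start=(np.array(s['position']),R.from_rotvec(s['tool_rot']))
    p,R0=start; pt=np.array(target_grip,float)+Rt.apply([0,0,18.8])
    w=(R0.inv()*Rt).as_rotvec()/n; S=sum(R.from_rotvec(w*k).as_matrix() for k in range(n))
    d=np.linalg.solve(S,R0.inv().apply(pt-p))
    row=np.r_[d/20,np.degrees(w)/6]; print(n,row.round(3).tolist(),"max",abs(row).max().round(2)); return pt,Rt
def st():
    s=env.state(); Rm=R.from_rotvec(s['tool_rot']); g=s['position']-Rm.apply([0,0,18.8])
    z=Rm.as_matrix()[:,2]; y=Rm.as_matrix()[:,1]
    print("t%.2f"%s['t'],"grip",g.round(1),"z",z.round(3),"y",y.round(3),"q",s['joint_pos'].round(2),"F",s['force'].round(1),"w %.3f gf %.1f"%(s['grip_width'],s['grasp_force']))
E
python3 - <<'E'
from h import *
st()
g=[449,-48.6,31]; 
def led(im):
    h=cv2.cvtColor(im,cv2.COLOR_BGR2HSV); m=cv2.inRange(h,(40,90,50),(85,255,255)); n,_,s,c=cv2.connectedComponentsWithStats(m); return [(c[i].round(1),s[i,4]) for i in range(1,n)]
print(led(cv2.imread("pics/scene0.png"))); print(led(cv2.imread("pics/top0.png")))
Rt=tool(-6.5,-45); u=-Rt.as_matrix()[:,2]
for sy in(1,-1):
  Rt=tool(-6.5,-45,sy); a=plan(np.array(g)+u*180,Rt,32); b=plan(np.array(g),Rt,16,a)
E
```

```text
t0.10 grip [ 184.6 -596.9  232.9] z [-0.     0.001 -1.   ] y [ 0.295 -0.955 -0.001] q [-1.38  0.49  1.56 -0.    1.09 -0.11] F [-0.3 -0.3  0.2] w 1.001 gf 0.0
[(array([397.5, 149. ]), np.int32(4)), (array([197.3, 185.1]), np.int32(10)), (array([191. , 208.2]), np.int32(11)), (array([189.5, 212.5]), np.int32(2)), (array([188., 215.]), np.int32(3)), (array([186., 216.]), np.int32(1))]
[(array([251., 133.]), np.int32(1)), (array([231., 205.]), np.int32(1)), (array([411., 345.]), np.int32(1)), (array([429., 352.]), np.int32(1)), (array([434.5, 354. ]), np.int32(2)), (array([437., 355.]), np.int32(1)), (array([439.5, 356. ]), np.int32(2)), (array([445., 358.]), np.int32(7))]
32 [1.08, 0.882, 0.35, 0.314, 0.065, -0.758] max 1.08
16 [-0.0, 0.0, 0.562, 0.0, 0.0, 0.0] max 0.56
32 [0.692, -0.772, -0.134, 0.048, -0.231, 0.117] max 0.77
16 [0.0, -0.0, 0.562, 0.0, 0.0, 0.0] max 0.56
```

Emit:
send_rows([
  [0.692, -0.772, -0.134, 0.048, -0.231, 0.117, 1],
  [0.692, -0.772, -0.134, 0.048, -0.231, 0.117, 1],
  [0.692, -0.772, -0.134, 0.048, -0.231, 0.117, 1],
  [0.692, -0.772, -0.134, 0.048, -0.231, 0.117, 1],
  [0.692, -0.772, -0.134, 0.048, -0.231, 0.117, 1],
  [0.692, -0.772, -0.134, 0.048, -0.231, 0.117, 1],
  [0.692, -0.772, -0.134, 0.048, -0.231, 0.117, 1],
  [0.692, -0.772, -0.134, 0.048, -0.231, 0.117, 1],
])

```text
t: 0.77
position: [261.9, -448.5, 228.4]
tool_rot: [-3.1, -0.312, 0.31]
force: [-0.7, -0.5, -1.0]
grip_width: 1.002
grasp_force: 0.0
```

Emit:
send_rows([
  [0.692, -0.772, -0.134, 0.048, -0.231, 0.117, 1],
  [0.692, -0.772, -0.134, 0.048, -0.231, 0.117, 1],
  [0.692, -0.772, -0.134, 0.048, -0.231, 0.117, 1],
  [0.692, -0.772, -0.134, 0.048, -0.231, 0.117, 1],
  [0.692, -0.772, -0.134, 0.048, -0.231, 0.117, 1],
  [0.692, -0.772, -0.134, 0.048, -0.231, 0.117, 1],
  [0.692, -0.772, -0.134, 0.048, -0.231, 0.117, 1],
  [0.692, -0.772, -0.134, 0.048, -0.231, 0.117, 1],
])

```text
t: 1.43
position: [354.1, -309.1, 222.7]
tool_rot: [-3.056, -0.154, 0.613]
force: [0.8, -1.1, -0.3]
grip_width: 0.999
grasp_force: 0.0
```

Run:
```python
from h import *
st(); print(tri((397.5,149),(231,205)))
Rt=tool(-6.5,-45,-1); u=-Rt.as_matrix()[:,2]
a=plan(np.array([449,-48.6,31])+u*180,Rt,16)
```

```text
t1.43 grip [ 361.3 -309.2  240. ] z [-0.386  0.002 -0.923] y [ 0.092 -0.995 -0.04 ] q [-0.71  0.4   1.75 -0.26  1.3   0.87] F [ 0.8 -1.1 -0.3] w 0.999 gf 0.0
(array([450.90547686, 298.01849501, 185.07823763]), [np.float64(0.0516272694385649), np.float64(0.05162726943855905)])
16 [0.691, -0.771, -0.133, 0.049, -0.23, 0.116] max 0.77
```

Emit:
send_rows([
  [0.691, -0.771, -0.133, 0.049, -0.23, 0.116, 1],
  [0.691, -0.771, -0.133, 0.049, -0.23, 0.116, 1],
  [0.691, -0.771, -0.133, 0.049, -0.23, 0.116, 1],
  [0.691, -0.771, -0.133, 0.049, -0.23, 0.116, 1],
  [0.691, -0.771, -0.133, 0.049, -0.23, 0.116, 1],
  [0.691, -0.771, -0.133, 0.049, -0.23, 0.116, 1],
  [0.691, -0.771, -0.133, 0.049, -0.23, 0.116, 1],
  [0.691, -0.771, -0.133, 0.049, -0.23, 0.116, 1],
])

```text
t: 2.1
position: [455.9, -179.8, 195.1]
tool_rot: [-2.974, 0.004, 0.905]
force: [0.4, 0.3, -0.4]
grip_width: 1.0
grasp_force: 0.0
```

Emit:
send_rows([
  [0.691, -0.771, -0.133, 0.049, -0.23, 0.116, 1],
  [0.691, -0.771, -0.133, 0.049, -0.23, 0.116, 1],
  [0.691, -0.771, -0.133, 0.049, -0.23, 0.116, 1],
  [0.691, -0.771, -0.133, 0.049, -0.23, 0.116, 1],
  [0.691, -0.771, -0.133, 0.049, -0.23, 0.116, 1],
  [0.691, -0.771, -0.133, 0.049, -0.23, 0.116, 1],
  [0.691, -0.771, -0.133, 0.049, -0.23, 0.116, 1],
  [0.691, -0.771, -0.133, 0.049, -0.23, 0.116, 1],
])

```text
t: 2.77
position: [562.2, -61.4, 144.9]
tool_rot: [-2.858, 0.162, 1.184]
force: [0.4, -0.9, 0.7]
grip_width: 0.999
grasp_force: 0.0
```

Run:
```python
from h import *
st(); Rt=tool(-6.5,-45,-1); u=-Rt.as_matrix()[:,2]
a=plan(np.array([449,-48.6,31])+u*60,Rt,8)
a=plan(np.array([449,-48.6,32]),Rt,8,a)
```

```text
t2.77 grip [575.4 -62.9 158.2] z [-0.703  0.08  -0.707] y [-0.113 -0.994 -0.001] q [-0.2   0.83  1.31 -0.06  1.79  1.5 ] F [ 0.4 -0.9  0.7] w 0.999 gf 0.0
8 [0.0, 0.001, 0.749, -0.001, 0.0, 0.001] max 0.75
8 [-0.004, -0.0, 0.371, 0.0, 0.0, 0.0] max 0.37
```

Emit:
send_rows([
  [0, 0, 0.749, 0, 0, 0, 1],
  [0, 0, 0.749, 0, 0, 0, 1],
  [0, 0, 0.749, 0, 0, 0, 1],
  [0, 0, 0.749, 0, 0, 0, 1],
  [0, 0, 0.749, 0, 0, 0, 1],
  [0, 0, 0.749, 0, 0, 0, 1],
  [0, 0, 0.749, 0, 0, 0, 1],
  [0, 0, 0.749, 0, 0, 0, 1],
])

```text
t: 3.43
position: [477.0, -52.5, 60.0]
tool_rot: [-2.859, 0.161, 1.182]
force: [0.0, 0.2, -1.0]
grip_width: 0.999
grasp_force: 0.0
```

Emit:
send_rows([
  [0, 0, 0.371, 0, 0, 0, 1],
  [0, 0, 0.371, 0, 0, 0, 1],
  [0, 0, 0.371, 0, 0, 0, 1],
  [0, 0, 0.371, 0, 0, 0, 1],
  [0, 0, 0.371, 0, 0, 0, 1],
  [0, 0, 0.371, 0, 0, 0, 1],
  [0, 0, 0.371, 0, 0, 0, 1],
  [0, 0, 0.371, 0, 0, 0, 1],
])

```text
t: 4.1
position: [435.6, -47.8, 18.1]
tool_rot: [-2.859, 0.161, 1.181]
force: [0.1, -0.6, 0.1]
grip_width: 0.999
grasp_force: 0.0
```

Run:
```python
from h import *
st()
a=shot("scene","s1")[130:280,200:400]; b=shot("top","t1")[120:270,250:450]
cv2.imwrite("pics/c1.png",np.hstack([cv2.resize(x,None,fx=2,fy=2) for x in(a,b)]))
```

```text
t4.10 grip [448.8 -49.3  31.5] z [-0.701  0.08  -0.708] y [-0.113 -0.994 -0.001] q [-0.22  0.86  1.72 -0.07  1.35  1.51] F [ 0.1 -0.6  0.1] w 0.999 gf 0.0
```

View pics/c1.png

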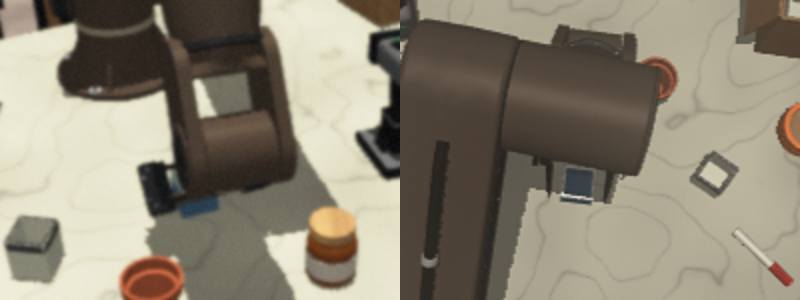

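Emit:
send_rows([
  [0, 0, 0, 0, 0, 0, 0],
  [0, 0, 0, 0, 0, 0, 0],
  [0, 0, 0, 0, 0, 0, 0],
  [0, 0, 0, 0, 0, 0, 0],
  [0, 0, 0, 0, 0, 0, 0],
  [0, 0, 0, 0, 0, 0, 0],
  [0, 0, 0, 0, 0, 0, 0],
  [0, 0, 0, 0, 0, 0, 0],
])

```text
t: 4.87
position: [436.0, -47.8, 18.7]
tool_rot: [-2.859, 0.161, 1.181]
force: [0.6, -0.2, 2.1]
grip_width: 0.593
grasp_force: 29.8
```

Run:
```python
from h import *
st(); s=env.state(); g=s['position']-R.from_rotvec(s['tool_rot']).apply([0,0,18.8])
R0=R.from_rotvec(s['tool_rot'])
a=plan(g+[0,0,90],R0,8)
a=plan([530,65,140],tool(7,45,-1),24,a)
```

```text
t4.87 grip [449.2 -49.3  32. ] z [-0.701  0.08  -0.708] y [-0.113 -0.994 -0.001] q [-0.22  0.86  1.72 -0.07  1.35  1.51] F [ 0.6 -0.2  2.1] w 0.593 gf 29.8
8 [-0.397, -0.001, -0.398, 0.0, 0.0, 0.0] max 0.4
24 [0.247, -0.241, -0.041, -0.0, 0.621, -0.104] max 0.62
```

Emit:
send_rows([
  [-0.397, 0, -0.398, 0, 0, 0, 0],
  [-0.397, 0, -0.398, 0, 0, 0, 0],
  [-0.397, 0, -0.398, 0, 0, 0, 0],
  [-0.397, 0, -0.398, 0, 0, 0, 0],
  [-0.397, 0, -0.398, 0, 0, 0, 0],
  [-0.397, 0, -0.398, 0, 0, 0, 0],
  [-0.397, 0, -0.398, 0, 0, 0, 0],
  [-0.397, 0, -0.398, 0, 0, 0, 0],
])

```text
t: 5.53
position: [435.9, -47.9, 109.9]
tool_rot: [-2.859, 0.161, 1.181]
force: [0.2, -0.6, -2.7]
grip_width: 0.592
grasp_force: 29.8
```

Emit:
send_rows([
  [0.247, -0.241, -0.041, 0, 0.621, -0.104, 0],
  [0.247, -0.241, -0.041, 0, 0.621, -0.104, 0],
  [0.247, -0.241, -0.041, 0, 0.621, -0.104, 0],
  [0.247, -0.241, -0.041, 0, 0.621, -0.104, 0],
  [0.247, -0.241, -0.041, 0, 0.621, -0.104, 0],
  [0.247, -0.241, -0.041, 0, 0.621, -0.104, 0],
  [0.247, -0.241, -0.041, 0, 0.621, -0.104, 0],
  [0.247, -0.241, -0.041, 0, 0.621, -0.104, 0],
])

```text
t: 6.2
position: [475.8, -12.0, 95.1]
tool_rot: [-3.067, 0.049, 0.397]
force: [0.4, 1.3, -1.0]
grip_width: 0.587
grasp_force: 29.8
```

Run:
```python
from h import *
st()
a=plan([530,65,140],tool(7,45,-1),16)
```

```text
t6.20 grip [480.6 -13.  113.2] z [-0.254  0.052 -0.966] y [-0.038 -0.998 -0.044] q [-0.17  0.55  1.88  0.01  0.97  1.43] F [ 0.4  1.3 -1. ] w 0.587 gf 29.8
16 [0.246, -0.241, -0.039, -0.001, 0.619, -0.103] max 0.62
```

Run:
```python
from h import *
for n,uv,z in(("clay",(377,158),72),("jar",(312,147),85),("white",(406,206),62),("tape",(454,183),48)): print(n,ray("top",uv,z).round(0))
print(tool(90,45,-1).as_matrix().round(2))
a=plan([475,-40,160],tool(90,45,-1),24)
```

```text
clay [ 635. -186.   72.]
jar [674.  44.  85.]
white [ 463. -283.   62.]
tape [ 547. -461.   48.]
[[ 0.    1.    0.  ]
 [ 0.71  0.    0.71]
 [ 0.71  0.   -0.71]]
24 [0.003, -0.013, -0.116, 0.159, 0.305, -0.643] max 0.64
```

Emit:
send_rows([
  [0.003, -0.013, -0.116, 0.159, 0.305, -0.643, 0],
  [0.003, -0.013, -0.116, 0.159, 0.305, -0.643, 0],
  [0.003, -0.013, -0.116, 0.159, 0.305, -0.643, 0],
  [0.003, -0.013, -0.116, 0.159, 0.305, -0.643, 0],
  [0.003, -0.013, -0.116, 0.159, 0.305, -0.643, 0],
  [0.003, -0.013, -0.116, 0.159, 0.305, -0.643, 0],
  [0.003, -0.013, -0.116, 0.159, 0.305, -0.643, 0],
  [0.003, -0.013, -0.116, 0.159, 0.305, -0.643, 0],
])

```text
t: 6.87
position: [478.4, -12.2, 113.5]
tool_rot: [-2.814, -0.694, -0.027]
force: [0.3, 0.5, -2.3]
grip_width: 0.591
grasp_force: 29.8
```

Emit:
send_rows([
  [0.003, -0.013, -0.116, 0.159, 0.305, -0.643, 0],
  [0.003, -0.013, -0.116, 0.159, 0.305, -0.643, 0],
  [0.003, -0.013, -0.116, 0.159, 0.305, -0.643, 0],
  [0.003, -0.013, -0.116, 0.159, 0.305, -0.643, 0],
  [0.003, -0.013, -0.116, 0.159, 0.305, -0.643, 0],
  [0.003, -0.013, -0.116, 0.159, 0.305, -0.643, 0],
  [0.003, -0.013, -0.116, 0.159, 0.305, -0.643, 0],
  [0.003, -0.013, -0.116, 0.159, 0.305, -0.643, 0],
])

```text
t: 7.53
position: [477.2, -16.9, 131.5]
tool_rot: [-2.36, -1.303, -0.409]
force: [-0.1, 0.1, -2.3]
grip_width: 0.587
grasp_force: 29.8
```

Run:
```python
from h import *
st()
a=plan([475,-40,160],tool(90,45,-1),8)
```

```text
t7.53 grip [476.2 -26.  147.9] z [ 0.056  0.487 -0.872] y [ 0.853 -0.478 -0.212] q [-0.45  0.47  2.02  0.61  0.94 -0.33] F [-0.1  0.1 -2.3] w 0.587 gf 29.8
8 [0.004, -0.011, -0.114, 0.155, 0.303, -0.639] max 0.64
```

Emit:
send_rows([
  [0.004, -0.011, -0.114, 0.155, 0.303, -0.639, 0],
  [0.004, -0.011, -0.114, 0.155, 0.303, -0.639, 0],
  [0.004, -0.011, -0.114, 0.155, 0.303, -0.639, 0],
  [0.004, -0.011, -0.114, 0.155, 0.303, -0.639, 0],
  [0.004, -0.011, -0.114, 0.155, 0.303, -0.639, 0],
  [0.004, -0.011, -0.114, 0.155, 0.303, -0.639, 0],
  [0.004, -0.011, -0.114, 0.155, 0.303, -0.639, 0],
  [0.004, -0.011, -0.114, 0.155, 0.303, -0.639, 0],
])

```text
t: 8.2
position: [475.0, -26.9, 146.7]
tool_rot: [-1.761, -1.76, -0.729]
force: [0.2, 1.2, -2.4]
grip_width: 0.589
grasp_force: 29.8
```

Run:
```python
from h import *
st()
a=plan([475,-40,40],tool(90,45,-1),8)
b=shot("top","t2")[150:270,250:450]; a=shot("scene","s2")[150:270,200:400]
cv2.imwrite("pics/c2.png",np.hstack([cv2.resize(x,None,fx=2,fy=2) for x in(a,b)]))
```

```text
t8.20 grip [475.  -40.2 160. ] z [ 0.     0.707 -0.707] y [ 1. -0. -0.] q [-0.56  0.56  1.95  0.69  1.22 -1.  ] F [ 0.2  1.2 -2.4] w 0.589 gf 29.8
8 [-0.53, 0.0, 0.531, 0.0, 0.0, -0.001] max 0.53
```

View pics/c2.png

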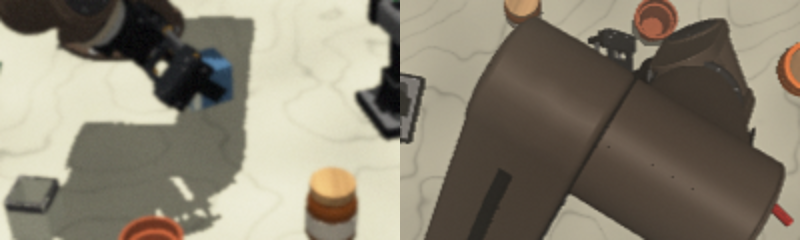

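Emit:
send_rows([
  [-0.53, 0, 0.53, 0, 0, 0, 0],
  [-0.53, 0, 0.53, 0, 0, 0, 0],
  [-0.53, 0, 0.53, 0, 0, 0, 0],
  [-0.53, 0, 0.53, 0, 0, 0, 0],
  [-0.53, 0, 0.53, 0, 0, 0, 0],
  [-0.53, 0, 0.53, 0, 0, 0, 0],
  [-0.53, 0, 0.53, 0, 0, 0, 0],
  [-0.53, 0, 0.53, 0, 0, 0, 0],
])

```text
t: 8.97
position: [474.8, -26.9, 25.7]
tool_rot: [-1.768, -1.756, -0.725]
force: [0.8, -0.1, -1.2]
grip_width: 0.593
grasp_force: 29.8
```

Emit:
send_rows([
  [-0.05, 0, 0.05, 0, 0, 0, 0],
  [-0.05, 0, 0.05, 0, 0, 0, 0],
  [-0.05, 0, 0.05, 0, 0, 0, 0],
  [-0.05, 0, 0.05, 0, 0, 0, 0],
  [-0.05, 0, 0.05, 0, 0, 0, 0],
  [-0.05, 0, 0.05, 0, 0, 0, 0],
  [0, 0, 0, 0, 0, 0, 0],
  [0, 0, 0, 0, 0, 0, 0],
])

```text
t: 9.63
position: [474.8, -27.1, 17.7]
tool_rot: [-1.765, -1.757, -0.726]
force: [-0.6, 0.3, -2.4]
grip_width: 0.588
grasp_force: 29.8
```

Run:
```python
from h import *
st()
a=plan([475,-40,28],tool(90,45,-1),8)
```

```text
t9.63 grip [474.8 -40.3  31. ] z [ 0.001  0.706 -0.709] y [ 1.    -0.004 -0.003] q [-0.56  0.79  2.    0.79  1.01 -1.21] F [-0.6  0.3 -2.4] w 0.588 gf 29.8
8 [-0.011, 0.001, 0.015, 0.001, 0.003, -0.006] max 0.01
```

Emit:
send_rows([
  [-0.012, 0, 0.012, 0, 0, 0, 0],
  [-0.012, 0, 0.012, 0, 0, 0, 0],
  [-0.012, 0, 0.012, 0, 0, 0, 0],
  [-0.012, 0, 0.012, 0, 0, 0, 0],
  [-0.012, 0, 0.012, 0, 0, 0, 0],
  [-0.012, 0, 0.012, 0, 0, 0, 0],
  [0, 0, 0, 0, 0, 0, 0],
  [0, 0, 0, 0, 0, 0, 0],
])

```text
t: 10.3
position: [474.7, -27.0, 15.5]
tool_rot: [-1.765, -1.756, -0.726]
force: [-0.2, 0.2, -2.2]
grip_width: 0.593
grasp_force: 29.8
```

Run:
```python
from h import *
st()
```

```text
t10.30 grip [474.7 -40.3  28.8] z [ 0.     0.706 -0.709] y [ 1.    -0.004 -0.003] q [-0.56  0.79  2.    0.79  1.   -1.21] F [-0.2  0.2 -2.2] w 0.593 gf 29.8
```

Emit:
send_rows([
  [-0.01, 0, 0.01, 0, 0, 0, 0],
  [-0.01, 0, 0.01, 0, 0, 0, 0],
  [-0.01, 0, 0.01, 0, 0, 0, 0],
  [-0.01, 0, 0.01, 0, 0, 0, 0],
  [0, 0, 0, 0, 0, 0, 0],
  [0, 0, 0, 0, 0, 0, 0],
  [0, 0, 0, 0, 0, 0, 0],
  [0, 0, 0, 0, 0, 0, 0],
])

```text
t: 10.97
position: [474.7, -27.0, 14.4]
tool_rot: [-1.765, -1.757, -0.726]
force: [0.2, -0.3, -2.0]
grip_width: 0.588
grasp_force: 29.8
```

Emit:
send_rows([
  [-0.01, 0, 0.01, 0, 0, 0, 0],
  [-0.01, 0, 0.01, 0, 0, 0, 0],
  [-0.01, 0, 0.01, 0, 0, 0, 0],
  [0, 0, 0, 0, 0, 0, 0],
  [0, 0, 0, 0, 0, 0, 0],
  [0, 0, 0, 0, 0, 0, 0],
  [0, 0, 0, 0, 0, 0, 0],
  [0, 0, 0, 0, 0, 0, 0],
])

```text
t: 11.63
position: [474.7, -27.0, 13.7]
tool_rot: [-1.765, -1.756, -0.726]
force: [-1.7, -2.3, 5.1]
grip_width: 0.59
grasp_force: 29.9
```

Emit:
send_rows([
  [0, 0, 0, 0, 0, 0, 1],
  [0, 0, 0, 0, 0, 0, 1],
  [0, 0, 0, 0, 0, 0, 1],
  [0, 0, 0, 0, 0, 0, 1],
  [0, 0, 0, 0, 0, 0, 1],
  [0, 0, 0, 0, 0, 0, 1],
  [0, 0, -0.2, 0, 0, 0, 1],
  [0, 0, -0.4, 0, 0, 0, 1],
])

```text
t: 12.3
position: [474.4, -35.3, 22.0]
tool_rot: [-1.764, -1.756, -0.725]
force: [-0.3, 0.1, 0.7]
grip_width: 0.995
grasp_force: 0.0
```

Emit:
send_rows([
  [0, 0, -0.6, 0, 0, 0, 1],
  [0, 0, -0.6, 0, 0, 0, 1],
  [0, 0, -0.6, 0, 0, 0, 1],
  [0, 0, -0.6, 0, 0, 0, 1],
  [0, 0, -0.6, 0, 0, 0, 1],
  [0, 0, -0.6, 0, 0, 0, 1],
  [0, 0, -0.6, 0, 0, 0, 1],
  [0, 0, -0.6, 0, 0, 0, 1],
])

```text
t: 12.97
position: [474.6, -104.2, 91.0]
tool_rot: [-1.766, -1.757, -0.726]
force: [-0.3, -0.8, 0.7]
grip_width: 0.999
grasp_force: 0.0
```

Run:
```python
from h import *
st()
T=tool(90,-45,-1); u=-T.as_matrix()[:,2]
a=plan(np.array([474.7,-40.3,29])+u*105,T,16)
```

```text
t12.97 grip [ 474.6 -117.5  104.3] z [ 0.001  0.706 -0.709] y [ 1.    -0.004 -0.003] q [-0.68  0.68  1.89  0.63  1.2  -1.1 ] F [-0.3 -0.8  0.7] w 0.999 gf 0.0
16 [0.432, -0.001, 0.024, -0.002, -0.936, -0.003] max 0.94
```

Emit:
send_rows([
  [0.432, 0, 0.024, -0.002, -0.936, -0.003, 1],
  [0.432, 0, 0.024, -0.002, -0.936, -0.003, 1],
  [0.432, 0, 0.024, -0.002, -0.936, -0.003, 1],
  [0.432, 0, 0.024, -0.002, -0.936, -0.003, 1],
  [0.432, 0, 0.024, -0.002, -0.936, -0.003, 1],
  [0.432, 0, 0.024, -0.002, -0.936, -0.003, 1],
  [0.432, 0, 0.024, -0.002, -0.936, -0.003, 1],
  [0.432, 0, 0.024, -0.002, -0.936, -0.003, 1],
])

```text
t: 13.63
position: [475.5, -40.8, 116.7]
tool_rot: [2.22, 2.214, -0.003]
force: [-0.7, -0.3, 0.5]
grip_width: 1.001
grasp_force: 0.0
```

Run:
```python
from h import *
st()
T=tool(90,-45,-1); u=-T.as_matrix()[:,2]
a=plan(np.array([474.7,-40.3,29])+u*105,T,8)
```

```text
t13.63 grip [475.5 -40.7 135.5] z [ 0.003 -0.006 -1.   ] y [ 1.    -0.003  0.003] q [-0.22  0.42  2.02 -0.01  0.69 -0.21] F [-0.7 -0.3  0.5] w 1.001 gf 0.0
8 [0.428, -0.006, 0.028, 0.002, -0.931, -0.005] max 0.93
```

Emit:
send_rows([
  [0.428, -0.006, 0.028, 0.002, -0.931, -0.005, 1],
  [0.428, -0.006, 0.028, 0.002, -0.931, -0.005, 1],
  [0.428, -0.006, 0.028, 0.002, -0.931, -0.005, 1],
  [0.428, -0.006, 0.028, 0.002, -0.931, -0.005, 1],
  [0.428, -0.006, 0.028, 0.002, -0.931, -0.005, 1],
  [0.428, -0.006, 0.028, 0.002, -0.931, -0.005, 1],
  [0.428, -0.006, 0.028, 0.002, -0.931, -0.005, 1],
  [0.428, -0.006, 0.028, 0.002, -0.931, -0.005, 1],
])

```text
t: 14.3
position: [474.5, 20.3, 90.5]
tool_rot: [1.767, 1.77, -0.72]
force: [0.6, 0.7, 0.1]
grip_width: 0.997
grasp_force: 0.0
```

Run:
```python
from h import *
st()
T=tool(90,-45,-1); u=-T.as_matrix()[:,2]
a=plan(np.array([474.7,-40.3,29]),T,8)
b=shot("top","t3")[150:270,250:450]; a=shot("scene","s3")[150:270,200:400]
cv2.imwrite("pics/c3.png",np.hstack([cv2.resize(x,None,fx=2,fy=2) for x in(a,b)]))
```

```text
t14.30 grip [474.5  33.4 103.9] z [-0.    -0.698 -0.716] y [ 1.     0.001 -0.001] q [ 0.29  0.65  1.99 -0.91  1.01  0.99] F [0.6 0.7 0.1] w 0.997 gf 0.0
8 [-0.001, 0.001, 0.657, -0.0, -0.015, 0.002] max 0.66
```

View pics/c3.png

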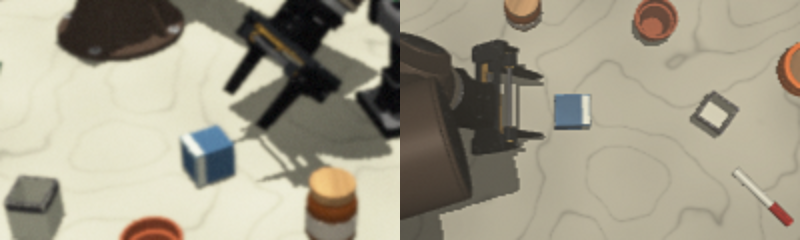

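Emit:
send_rows([
  [0, 0, 0.657, 0, -0.015, 0.002, 1],
  [0, 0, 0.657, 0, -0.015, 0.002, 1],
  [0, 0, 0.657, 0, -0.015, 0.002, 1],
  [0, 0, 0.657, 0, -0.015, 0.002, 1],
  [0, 0, 0.657, 0, -0.015, 0.002, 1],
  [0, 0, 0.657, 0, -0.015, 0.002, 1],
  [0, 0, 0.657, 0, -0.015, 0.002, 1],
  [0, 0, 0.657, 0, -0.015, 0.002, 1],
])

```text
t: 15.07
position: [474.7, -52.0, 16.6]
tool_rot: [1.772, 1.766, -0.734]
force: [0.2, -0.2, -0.5]
grip_width: 1.002
grasp_force: 0.0
```

Emit:
send_rows([
  [0, 0, 0, 0, 0, 0, 1],
  [0, 0, 0, 0, 0, 0, 0],
  [0, 0, 0, 0, 0, 0, 0],
  [0, 0, 0, 0, 0, 0, 0],
  [0, 0, 0, 0, 0, 0, 0],
  [0, 0, 0, 0, 0, 0, 0],
  [0, 0, 0, 0, 0, 0, 0],
  [0, 0, 0, 0, 0, 0, 0],
])

```text
t: 15.73
position: [475.0, -50.3, 16.6]
tool_rot: [1.768, 1.767, -0.734]
force: [-1.4, 1.9, 3.2]
grip_width: 0.588
grasp_force: 29.9
```

Run:
```python
from h import *
st(); s=env.state(); R0=R.from_rotvec(s['tool_rot']); g=s['position']-R0.apply([0,0,18.8])
a=plan(g+[0,0,70],R0,8)
Rt=R.from_rotvec(np.radians(90)*R0.as_matrix()[:,1])*R0
print(Rt.as_matrix()[:,2])
a=plan(g+[0,0,70],Rt,16,a)
```

```text
t15.73 grip [475.1 -37.1  30. ] z [-0.009 -0.702 -0.712] y [ 1.    -0.004 -0.008] q [ 0.15  0.78  2.06 -1.13  0.87  1.16] F [-1.4  1.9  3.2] w 0.588 gf 29.9
8 [-0.307, -0.004, -0.311, 0.0, 0.0, 0.0] max 0.31
[-0.00264266  0.71195209 -0.70222307]
16 [0.092, -0.0, -0.005, 0.0, 0.938, -0.0] max 0.94
```

Emit:
send_rows([
  [-0.307, 0, -0.311, 0, 0, 0, 0],
  [-0.307, 0, -0.311, 0, 0, 0, 0],
  [-0.307, 0, -0.311, 0, 0, 0, 0],
  [-0.307, 0, -0.311, 0, 0, 0, 0],
  [-0.307, 0, -0.311, 0, 0, 0, 0],
  [-0.307, 0, -0.311, 0, 0, 0, 0],
  [-0.307, 0, -0.311, 0, 0, 0, 0],
  [-0.307, 0, -0.311, 0, 0, 0, 0],
])

```text
t: 16.4
position: [475.5, -50.5, 87.4]
tool_rot: [1.769, 1.766, -0.734]
force: [-0.4, -0.3, -2.3]
grip_width: 0.59
grasp_force: 29.9
```

Emit:
send_rows([
  [0.092, 0, -0.005, 0, 0.938, 0, 0],
  [0.092, 0, -0.005, 0, 0.938, 0, 0],
  [0.092, 0, -0.005, 0, 0.938, 0, 0],
  [0.092, 0, -0.005, 0, 0.938, 0, 0],
  [0.092, 0, -0.005, 0, 0.938, 0, 0],
  [0.092, 0, -0.005, 0, 0.938, 0, 0],
  [0.092, 0, -0.005, 0, 0.938, 0, 0],
  [0.092, 0, -0.005, 0, 0.938, 0, 0],
])

```text
t: 17.07
position: [475.6, -37.3, 81.9]
tool_rot: [-2.222, -2.214, 0.008]
force: [-0.5, 0.4, -1.8]
grip_width: 0.586
grasp_force: 29.9
```

Run:
```python
from h import *
st()
# lying pot on bench: base dir = +y level. At pick: tool R -> target = +90 about x-ish y-tool
R0=R.from_rotvec([1.768,1.767,-0.734]); Rt=R.from_rotvec(np.radians(90)*np.array([1,0,0]))*R0
print(Rt.as_matrix()[:,2].round(3),Rt.as_matrix()[:,1].round(3))
a=plan([475,-40,100],Rt,8)
```

```text
t17.07 grip [475.8 -37.2 100.7] z [-0.007 -0.001 -1.   ] y [ 1.    -0.004 -0.007] q [-0.22  0.49  2.05 -0.    0.62 -0.21] F [-0.5  0.4 -1.8] w 0.586 gf 29.9
[-0.009  0.712 -0.702] [ 1.     0.009 -0.004]
8 [0.075, -0.005, -0.006, 0.003, 0.946, -0.015] max 0.95
```

Emit:
send_rows([
  [0.075, -0.005, -0.006, 0.003, 0.946, -0.015, 0],
  [0.075, -0.005, -0.006, 0.003, 0.946, -0.015, 0],
  [0.075, -0.005, -0.006, 0.003, 0.946, -0.015, 0],
  [0.075, -0.005, -0.006, 0.003, 0.946, -0.015, 0],
  [0.075, -0.005, -0.006, 0.003, 0.946, -0.015, 0],
  [0.075, -0.005, -0.006, 0.003, 0.946, -0.015, 0],
  [0.075, -0.005, -0.006, 0.003, 0.946, -0.015, 0],
  [0.075, -0.005, -0.006, 0.003, 0.946, -0.015, 0],
])

```text
t: 17.73
position: [474.9, -27.1, 86.7]
tool_rot: [-1.748, -1.759, -0.727]
force: [0.7, 0.3, -1.8]
grip_width: 0.587
grasp_force: 29.9
```

Run:
```python
from h import *
st()
R0=R.from_rotvec([1.768,1.767,-0.734]); Rt=R.from_rotvec(np.radians(90)*np.array([1,0,0]))*R0
a=plan([475,-40,37],Rt,8)
b=shot("top","t4")[150:270,250:450]; a=shot("scene","s4")[150:270,200:400]
cv2.imwrite("pics/c4.png",np.hstack([cv2.resize(x,None,fx=2,fy=2) for x in(a,b)]))
```

```text
t17.73 grip [475.1 -40.5  99.9] z [-0.008  0.712 -0.702] y [ 1.     0.008 -0.004] q [-0.56  0.66  1.98  0.73  1.12 -1.1 ] F [ 0.7  0.3 -1.8] w 0.587 gf 29.9
8 [-0.278, 0.001, 0.278, 0.001, 0.0, -0.001] max 0.28
```

View pics/c4.png

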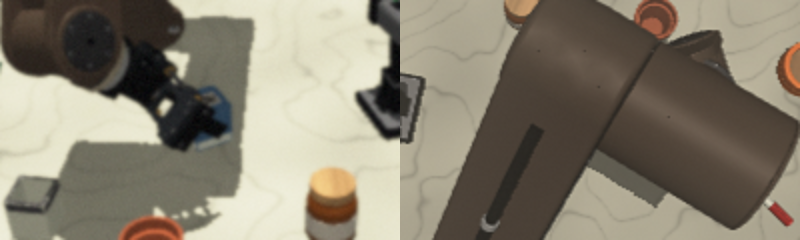

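Pot appears inverted in the grip (white band at the bottom edge near (212,143)). Lower it.

Emit:
send_rows([
  [-0.278, 0, 0.278, 0, 0, 0, 0],
  [-0.278, 0, 0.278, 0, 0, 0, 0],
  [-0.278, 0, 0.278, 0, 0, 0, 0],
  [-0.278, 0, 0.278, 0, 0, 0, 0],
  [-0.278, 0, 0.278, 0, 0, 0, 0],
  [-0.278, 0, 0.278, 0, 0, 0, 0],
  [-0.278, 0, 0.278, 0, 0, 0, 0],
  [-0.278, 0, 0.278, 0, 0, 0, 0],
])

```text
t: 18.5
position: [473.9, -26.5, 21.9]
tool_rot: [-1.751, -1.76, -0.72]
force: [1.2, -0.1, -1.8]
grip_width: 0.589
grasp_force: 29.9
```

Emit:
send_rows([
  [-0.015, 0, 0.015, 0, 0, 0, 0],
  [-0.015, 0, 0.015, 0, 0, 0, 0],
  [-0.015, 0, 0.015, 0, 0, 0, 0],
  [-0.015, 0, 0.015, 0, 0, 0, 0],
  [-0.015, 0, 0.015, 0, 0, 0, 0],
  [0, 0, 0, 0, 0, 0, 0],
  [0, 0, 0, 0, 0, 0, 0],
  [0, 0, 0, 0, 0, 0, 0],
])

```text
t: 19.17
position: [474.0, -26.6, 20.8]
tool_rot: [-1.752, -1.76, -0.72]
force: [0.1, -0.6, -1.2]
grip_width: 0.589
grasp_force: 29.9
```

Emit:
send_rows([
  [-0.01, 0, 0.01, 0, 0, 0, 0],
  [-0.01, 0, 0.01, 0, 0, 0, 0],
  [-0.01, 0, 0.01, 0, 0, 0, 0],
  [-0.01, 0, 0.01, 0, 0, 0, 0],
  [0, 0, 0, 0, 0, 0, 0],
  [0, 0, 0, 0, 0, 0, 0],
  [0, 0, 0, 0, 0, 0, 0],
  [0, 0, 0, 0, 0, 0, 0],
])

```text
t: 19.83
position: [474.0, -26.7, 20.5]
tool_rot: [-1.751, -1.759, -0.722]
force: [-1.8, -5.7, 11.1]
grip_width: 0.584
grasp_force: 29.9
```

Run:
```python
from h import *
st()
```

```text
t19.83 grip [474.2 -40.   33.7] z [-0.01   0.709 -0.705] y [ 1.     0.008 -0.006] q [-0.56  0.79  1.99  0.78  1.02 -1.2 ] F [-1.8 -5.7 11.1] w 0.584 gf 29.9
```

Emit:
send_rows([
  [0, 0, 0, 0, 0, 0, 1],
  [0, 0, 0, 0, 0, 0, 1],
  [0, 0, 0, 0, 0, 0, 1],
  [0, 0, 0, 0, 0, 0, 1],
  [0, 0, 0, 0, 0, 0, 1],
  [0, 0, 0, 0, 0, 0, 1],
  [0, 0, -0.2, 0, 0, 0, 1],
  [0, 0, -0.4, 0, 0, 0, 1],
])

```text
t: 20.5
position: [473.8, -34.9, 28.0]
tool_rot: [-1.751, -1.759, -0.719]
force: [0.2, 0.3, 0.0]
grip_width: 0.995
grasp_force: 0.0
```

Emit:
send_rows([
  [0, 0, -0.8, 0, 0, 0, 1],
  [0, 0, -0.8, 0, 0, 0, 1],
  [0, 0, -0.8, 0, 0, 0, 1],
  [0, 0, -0.8, 0, 0, 0, 1],
  [0, 0, -0.8, 0, 0, 0, 1],
  [0, 0, -0.8, 0, 0, 0, 1],
  [0, 0, -0.8, 0, 0, 0, 1],
  [0, 0, -0.8, 0, 0, 0, 1],
])

```text
t: 21.17
position: [475.2, -126.9, 119.4]
tool_rot: [-1.752, -1.76, -0.72]
force: [0.1, 0.1, 0.0]
grip_width: 0.999
grasp_force: 0.0
```

Run:
```python
from h import *
st()
T=tool(-10.5,-45,1); u=-T.as_matrix()[:,2]
# waypoint high, then approach
a=plan([475,60,300],tool(0,0,1),24)
a=plan(np.array([479,292,163])+u*120,T,24,a)
```

```text
t21.17 grip [ 475.4 -140.2  132.7] z [-0.01   0.708 -0.706] y [ 1.     0.007 -0.007] q [-0.7   0.65  1.84  0.59  1.29 -1.06] F [0.1 0.1 0. ] w 0.999 gf 0.0
24 [0.42, 0.366, -0.155, 0.242, -0.248, -0.588] max 0.59
24 [-0.148, 0.466, 0.055, -0.029, 0.312, 0.069] max 0.47
```

Emit:
send_rows([
  [0.42, 0.366, -0.155, 0.242, -0.248, -0.588, 1],
  [0.42, 0.366, -0.155, 0.242, -0.248, -0.588, 1],
  [0.42, 0.366, -0.155, 0.242, -0.248, -0.588, 1],
  [0.42, 0.366, -0.155, 0.242, -0.248, -0.588, 1],
  [0.42, 0.366, -0.155, 0.242, -0.248, -0.588, 1],
  [0.42, 0.366, -0.155, 0.242, -0.248, -0.588, 1],
  [0.42, 0.366, -0.155, 0.242, -0.248, -0.588, 1],
  [0.42, 0.366, -0.155, 0.242, -0.248, -0.588, 1],
])

```text
t: 21.83
position: [519.3, -79.5, 184.6]
tool_rot: [-1.303, -2.359, -0.535]
force: [-0.7, 0.9, -0.9]
grip_width: 1.002
grasp_force: 0.0
```

Emit:
send_rows([
  [0.42, 0.366, -0.155, 0.242, -0.248, -0.588, 1],
  [0.42, 0.366, -0.155, 0.242, -0.248, -0.588, 1],
  [0.42, 0.366, -0.155, 0.242, -0.248, -0.588, 1],
  [0.42, 0.366, -0.155, 0.242, -0.248, -0.588, 1],
  [0.42, 0.366, -0.155, 0.242, -0.248, -0.588, 1],
  [0.42, 0.366, -0.155, 0.242, -0.248, -0.588, 1],
  [0.42, 0.366, -0.155, 0.242, -0.248, -0.588, 1],
  [0.42, 0.366, -0.155, 0.242, -0.248, -0.588, 1],
])

```text
t: 22.5
position: [519.9, -8.7, 242.5]
tool_rot: [-0.714, -2.835, -0.292]
force: [0.2, 0.9, -0.5]
grip_width: 1.001
grasp_force: 0.0
```

Emit:
send_rows([
  [0.42, 0.366, -0.155, 0.242, -0.248, -0.588, 1],
  [0.42, 0.366, -0.155, 0.242, -0.248, -0.588, 1],
  [0.42, 0.366, -0.155, 0.242, -0.248, -0.588, 1],
  [0.42, 0.366, -0.155, 0.242, -0.248, -0.588, 1],
  [0.42, 0.366, -0.155, 0.242, -0.248, -0.588, 1],
  [0.42, 0.366, -0.155, 0.242, -0.248, -0.588, 1],
  [0.42, 0.366, -0.155, 0.242, -0.248, -0.588, 1],
  [0.42, 0.366, -0.155, 0.242, -0.248, -0.588, 1],
])

```text
t: 23.17
position: [474.7, 60.9, 281.0]
tool_rot: [-0.004, 3.14, -0.004]
force: [-0.1, -0.2, 0.1]
grip_width: 0.999
grasp_force: 0.0
```

Run:
```python
from h import *
st()
T=tool(-10.5,-45,1); u=-T.as_matrix()[:,2]
a=plan(np.array([479,292,163])+u*120,T,24)
t=shot("top","t5"); s=shot("scene","s5")
def c(im,x,y,w,h,k): return cv2.resize(im[y:y+h,x:x+w],None,fx=k,fy=k,interpolation=cv2.INTER_CUBIC)
cv2.imwrite("pics/c5.png",np.vstack([np.hstack([c(s,280,190,50,37,8),c(s,370,140,80,59,5)[:296]]),np.hstack([c(t,315,190,50,37,8),c(t,200,170,80,60,5)[:296]])]))
```

```text
t23.17 grip [474.7  60.9 299.8] z [ 0.002 -0.002 -1.   ] y [-0.003  1.    -0.002] q [-0.01  0.21  1.81 -0.    1.12 -1.58] F [-0.1 -0.2  0.1] w 0.999 gf 0.0
24 [-0.149, 0.464, 0.054, -0.03, 0.312, 0.07] max 0.46Traceback (most recent call last):
  File "<stdin>", line 7, in <module>
    return _nx.concatenate(arrs, 1, dtype=dtype, casting=casting)
           ~~~~~~~~~~~~~~~^^^^^^^^^^^^^^^^^^^^^^^^^^^^^^^^^^^^^^^
ValueError: all the input array dimensions except for the concatenation axis must match exactly, but along dimension 0, the array at index 0 has size 296 and the array at index 1 has size 295
```

Run:
```python
import cv2,numpy as np
t=cv2.imread("pics/t5.png");s=cv2.imread("pics/s5.png")
def c(im,x,y,w,h,k): return cv2.resize(im[y:y+h,x:x+w],None,fx=k,fy=k,interpolation=cv2.INTER_CUBIC)
cv2.imwrite("pics/c5.png",np.vstack([np.hstack([c(s,280,190,50,37,8)[:295],c(s,370,140,80,59,5)]),np.hstack([c(t,315,185,50,37,8)[:295],c(t,200,170,80,59,5)])]))
```

```text
(no output)
```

View pics/c5.png

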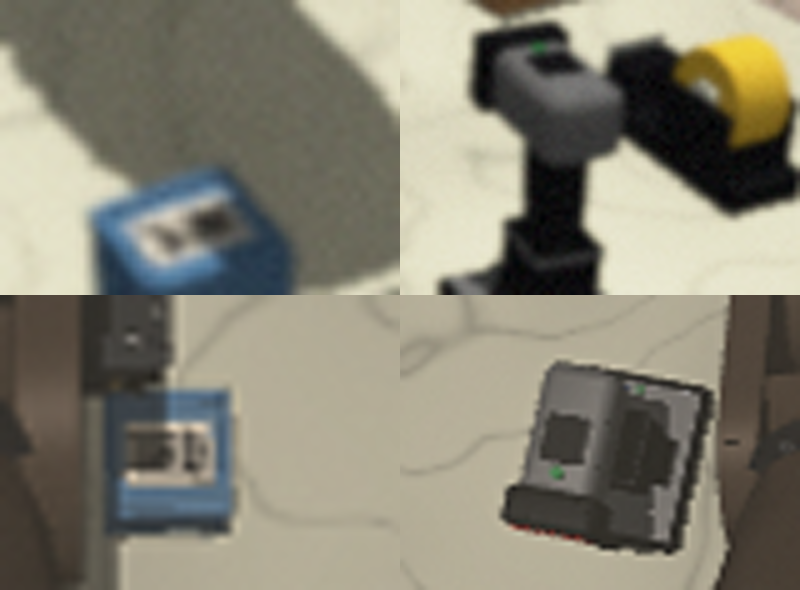

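Run:
```python
from h import *
print("sticker",ray("top",(335.56,204.4),60),ray("scene",(303.3,218.2),60),tri((303.3,218.2),(335.56,204.4)))
S=lambda x,y:(200+(x-400)/5-.4,170+(y-295)/5-.4)
pts={k:ray("top",S(*q),z) for k,q,z in(("L0",(549,370),186),("L1",(527,482),186),("R0",(614,375),183),("R1",(596,492),183),("fTR",(713,388),4),("fBR",(678,553),4),("fTL?",(640,378),4),("b0",(563,420),186),("b1",(588,420),186),("b2",(582,466),186),("b3",(542,460),186),("h0",(520,484),186),("h1",(602,500),186),("w0",(505,525),164),("w1",(583,540),164))}
for k,v in pts.items(): print(k,v.round(1))
an=lambda a,b: np.degrees(np.arctan2(*(pts[b]-pts[a])[1::-1]))
print(an("L0","L1"),an("R0","R1"),an("fTR","fBR"),an("w0","w1")-90+360)
```

```text
sticker [471.72706971 -37.30146553  60.        ] [473.01277315 -38.41605637  60.        ] (array([471.80894308, -37.59028385,  58.94275935]), [np.float64(0.2753553132811119), np.float64(0.2753553132811014)])
L0 [517.1 305.3 186. ]
L1 [444.5 316.6 186. ]
R0 [514.1 264.2 183. ]
R1 [438.2 273.4 183. ]
fTR [544.8 229.9   4. ]
fBR [422.7 252.8   4. ]
fTL? [552.9 283.8   4. ]
b0 [484.4 295.2 186. ]
b1 [484.2 279.3 186. ]
b2 [454.5 282.1 186. ]
b3 [458.6 307.6 186. ]
h0 [443.3 321.  186. ]
h1 [432.5 268.8 186. ]
w0 [420.5 335.4 164. ]
w1 [410.3 285.  164. ]
171.12673924859448 173.11306428093607 169.3705671666576 168.5721733894894
```

Run:
```python
from h import *
T=tool(-9.5,-45,1); u=-T.as_matrix()[:,2]; g=np.array([478.6,291,163])
a=plan(g+u*120,T,24); a=plan(g,T,16,a)
```

```text
24 [-0.154, 0.462, 0.052, -0.027, 0.313, 0.063] max 0.46
16 [0.0, -0.0, 0.375, 0.0, 0.0, 0.0] max 0.38
```

Emit:
send_rows([
  [-0.154, 0.462, 0.052, -0.027, 0.313, 0.063, 1],
  [-0.154, 0.462, 0.052, -0.027, 0.313, 0.063, 1],
  [-0.154, 0.462, 0.052, -0.027, 0.313, 0.063, 1],
  [-0.154, 0.462, 0.052, -0.027, 0.313, 0.063, 1],
  [-0.154, 0.462, 0.052, -0.027, 0.313, 0.063, 1],
  [-0.154, 0.462, 0.052, -0.027, 0.313, 0.063, 1],
  [-0.154, 0.462, 0.052, -0.027, 0.313, 0.063, 1],
  [-0.154, 0.462, 0.052, -0.027, 0.313, 0.063, 1],
])

```text
t: 23.93
position: [500.9, 134.1, 269.6]
tool_rot: [-0.08, -2.876, -0.032]
force: [-0.2, 0.2, -0.1]
grip_width: 1.0
grasp_force: 0.0
```

Emit:
send_rows([
  [-0.154, 0.462, 0.052, -0.027, 0.313, 0.063, 1],
  [-0.154, 0.462, 0.052, -0.027, 0.313, 0.063, 1],
  [-0.154, 0.462, 0.052, -0.027, 0.313, 0.063, 1],
  [-0.154, 0.462, 0.052, -0.027, 0.313, 0.063, 1],
  [-0.154, 0.462, 0.052, -0.027, 0.313, 0.063, 1],
  [-0.154, 0.462, 0.052, -0.027, 0.313, 0.063, 1],
  [-0.154, 0.462, 0.052, -0.027, 0.313, 0.063, 1],
  [-0.154, 0.462, 0.052, -0.027, 0.313, 0.063, 1],
])

```text
t: 24.6
position: [526.7, 206.4, 253.9]
tool_rot: [-0.145, -2.61, -0.06]
force: [-0.6, -0.1, -0.2]
grip_width: 1.0
grasp_force: 0.0
```

Emit:
send_rows([
  [-0.154, 0.462, 0.052, -0.027, 0.313, 0.063, 1],
  [-0.154, 0.462, 0.052, -0.027, 0.313, 0.063, 1],
  [-0.154, 0.462, 0.052, -0.027, 0.313, 0.063, 1],
  [-0.154, 0.462, 0.052, -0.027, 0.313, 0.063, 1],
  [-0.154, 0.462, 0.052, -0.027, 0.313, 0.063, 1],
  [-0.154, 0.462, 0.052, -0.027, 0.313, 0.063, 1],
  [-0.154, 0.462, 0.052, -0.027, 0.313, 0.063, 1],
  [-0.154, 0.462, 0.052, -0.027, 0.313, 0.063, 1],
])

```text
t: 25.27
position: [551.4, 277.8, 233.2]
tool_rot: [-0.199, -2.344, -0.084]
force: [-0.7, 0.3, -0.0]
grip_width: 0.998
grasp_force: 0.0
```

Run:
```python
from h import *
st()
T=tool(-9.5,-45,1); u=-T.as_matrix()[:,2]; g=np.array([478.6,291,163])
a=plan(g+u*20,T,8); a=plan(g,T,8,a)
shot("top","t6")
```

```text
t25.27 grip [564.6 275.5 246.4] z [-0.701  0.12  -0.703] y [0.169 0.986 0.   ] q [ 0.23  0.78  1.17  0.3   1.93 -1.17] F [-0.7  0.3 -0. ] w 0.998 gf 0.0
8 [0.015, 0.005, 0.63, 0.004, -0.007, -0.003] max 0.63
8 [0.0, -0.0, 0.125, 0.0, 0.0, 0.0] max 0.13
```

Emit:
send_rows([
  [0.015, 0.005, 0.63, 0.004, -0.007, -0.003, 1],
  [0.015, 0.005, 0.63, 0.004, -0.007, -0.003, 1],
  [0.015, 0.005, 0.63, 0.004, -0.007, -0.003, 1],
  [0.015, 0.005, 0.63, 0.004, -0.007, -0.003, 1],
  [0.015, 0.005, 0.63, 0.004, -0.007, -0.003, 1],
  [0.015, 0.005, 0.63, 0.004, -0.007, -0.003, 1],
  [0.015, 0.005, 0.63, 0.004, -0.007, -0.003, 1],
  [0.015, 0.005, 0.63, 0.004, -0.007, -0.003, 1],
])

```text
t: 25.98
position: [478.8, 290.3, 163.6]
tool_rot: [-0.194, -2.353, -0.08]
force: [0.5, -0.0, -0.7]
grip_width: 0.998
grasp_force: 0.0
```

Emit:
send_rows([
  [0, 0, 0.125, 0, 0, 0, 1],
  [0, 0, 0.125, 0, 0, 0, 1],
  [0, 0, 0.125, 0, 0, 0, 1],
  [0, 0, 0.125, 0, 0, 0, 1],
  [0, 0, 0.125, 0, 0, 0, 1],
  [0, 0, 0.125, 0, 0, 0, 1],
  [0, 0, 0.125, 0, 0, 0, 1],
  [0, 0, 0.125, 0, 0, 0, 1],
])

```text
t: 26.65
position: [464.7, 293.6, 149.6]
tool_rot: [-0.192, -2.353, -0.08]
force: [-0.9, -0.5, -0.0]
grip_width: 1.001
grasp_force: 0.0
```

Run:
```python
from h import *
st()
t=shot("top","t7"); s=shot("scene","s7")
cv2.imwrite("pics/c7.png",np.hstack([cv2.resize(s[100:200,350:450],None,fx=4,fy=4),cv2.resize(t[140:240,180:280],None,fx=4,fy=4)]))
```

```text
t26.65 grip [477.8 291.4 163. ] z [-0.696  0.115 -0.709] y [0.162 0.987 0.001] q [ 0.29  0.75  1.47  0.31  1.65 -1.22] F [-0.9 -0.5 -0. ] w 1.001 gf 0.0
```

View pics/c7.png

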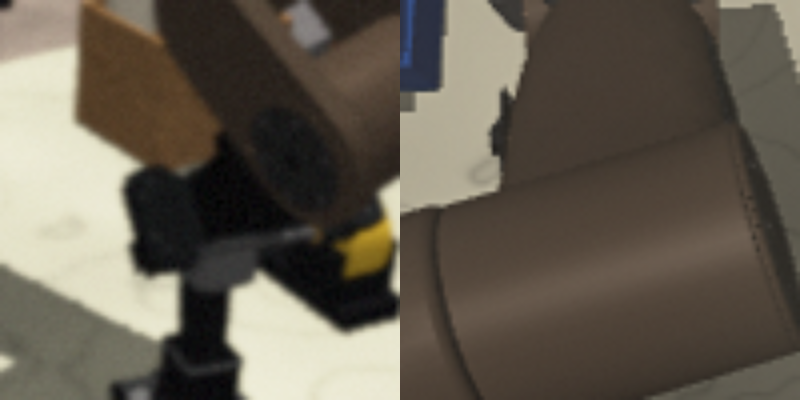

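Emit:
send_rows([
  [0, 0, 0, 0, 0, 0, 0],
  [0, 0, 0, 0, 0, 0, 0],
  [0, 0, 0, 0, 0, 0, 0],
  [0, 0, 0, 0, 0, 0, 0],
  [0, 0, 0, 0, 0, 0, 0],
  [0, 0, 0, 0, 0, 0, 0],
  [0, 0, 0, 0, 0, 0, 0],
  [0, 0, 0, 0, 0, 0, 0],
])

```text
t: 27.42
position: [464.8, 293.5, 149.7]
tool_rot: [-0.192, -2.353, -0.08]
force: [1.7, -0.9, -0.1]
grip_width: 0.523
grasp_force: 30.0
```

Run:
```python
from h import *
st(); s=env.state(); R0=R.from_rotvec(s['tool_rot']); g=s['position']-R0.apply([0,0,18.8])
print(s['wrist_torque'])
a=plan(g+[0,0,20],R0,8); a=plan(g+[0,0,130],R0,16,a)
```

```text
t27.42 grip [477.9 291.3 163.1] z [-0.696  0.115 -0.709] y [0.162 0.987 0.001] q [ 0.29  0.75  1.47  0.31  1.65 -1.22] F [ 1.7 -0.9 -0.1] w 0.523 gf 30.0
[-0.01533191 -0.53024975  0.04892744]
8 [0.088, 0.0, -0.089, 0.0, 0.0, 0.0] max 0.09
16 [0.242, 0.0, -0.244, 0.0, 0.0, 0.0] max 0.24
```

Emit:
send_rows([
  [0.088, 0, -0.089, 0, 0, 0, 0],
  [0.088, 0, -0.089, 0, 0, 0, 0],
  [0.088, 0, -0.089, 0, 0, 0, 0],
  [0.088, 0, -0.089, 0, 0, 0, 0],
  [0.088, 0, -0.089, 0, 0, 0, 0],
  [0.088, 0, -0.089, 0, 0, 0, 0],
  [0.088, 0, -0.089, 0, 0, 0, 0],
  [0.088, 0, -0.089, 0, 0, 0, 0],
])

```text
t: 28.08
position: [464.8, 293.5, 170.0]
tool_rot: [-0.192, -2.352, -0.08]
force: [0.1, 0.1, -2.6]
grip_width: 0.527
grasp_force: 30.0
```

Emit:
send_rows([
  [0.242, 0, -0.244, 0, 0, 0, 0],
  [0.242, 0, -0.244, 0, 0, 0, 0],
  [0.242, 0, -0.244, 0, 0, 0, 0],
  [0.242, 0, -0.244, 0, 0, 0, 0],
  [0.242, 0, -0.244, 0, 0, 0, 0],
  [0.242, 0, -0.244, 0, 0, 0, 0],
  [0.242, 0, -0.244, 0, 0, 0, 0],
  [0.242, 0, -0.244, 0, 0, 0, 0],
])

```text
t: 28.75
position: [464.9, 293.4, 225.5]
tool_rot: [-0.192, -2.353, -0.08]
force: [-0.1, -0.0, -1.4]
grip_width: 0.525
grasp_force: 30.0
```

Emit:
send_rows([
  [0.242, 0, -0.244, 0, 0, 0, 0],
  [0.242, 0, -0.244, 0, 0, 0, 0],
  [0.242, 0, -0.244, 0, 0, 0, 0],
  [0.242, 0, -0.244, 0, 0, 0, 0],
  [0.242, 0, -0.244, 0, 0, 0, 0],
  [0.242, 0, -0.244, 0, 0, 0, 0],
  [0.242, 0, -0.244, 0, 0, 0, 0],
  [0.242, 0, -0.244, 0, 0, 0, 0],
])

```text
t: 29.42
position: [465.0, 293.4, 280.4]
tool_rot: [-0.192, -2.352, -0.08]
force: [-1.2, 0.5, -1.7]
grip_width: 0.528
grasp_force: 30.0
```

Run:
```python
from h import *
st(); shot("scene","s8")
# scanner frame in tool: at grasp scanner z=up, x look level along tool plane
s=env.state(); R0=R.from_rotvec(s['tool_rot']); y=R0.as_matrix()[:,1]
zs=np.array([0,0,1.]); ys=-y; ys[2]=0; ys/=np.linalg.norm(ys); xs=np.cross(ys,zs)
Rs=R.from_matrix(np.stack([xs,ys,zs],1)); Rts=R0.inv()*Rs   # scanner in tool
np.save("Rts.npy",Rts.as_matrix()); print("look",xs)
# final: look down, handle(-zs) points to -y world : zs=+y, xs=-z, ys=zs x xs
def fin(b):
    b=np.radians(b); z=np.array([np.cos(b),np.sin(b),0]); x=np.array([0,0,-1.]); return R.from_matrix(np.stack([x,np.cross(z,x),z],1))*Rts.inv()
for b in(90,):
    Rt=fin(b); print(Rt.as_matrix()[:,1:].T.round(2)); a=plan([472,-38,330],Rt,40)
    m=plan([475,130,340],R0,16)
    plan([472,-38,310],Rt,24,m)
```

```text
t29.42 grip [478.  291.2 293.8] z [-0.696  0.115 -0.709] y [0.162 0.987 0.001] q [ 0.29  0.62  1.36  0.33  1.88 -1.14] F [-1.2  0.5 -1.7] w 0.528 gf 30.0
look [-0.98672213  0.16241749  0.        ]
[[ 1.    0.    0.  ]
 [ 0.   -0.71 -0.7 ]]
40 [-0.391, -0.308, 0.012, 0.002, -0.306, 0.367] max 0.39
16 [0.049, -0.499, -0.151, 0.0, 0.0, 0.0] max 0.5
24 [-0.358, -0.225, 0.111, 0.003, -0.511, 0.612] max 0.61
```

Emit:
send_rows([
  [0.049, -0.499, -0.151, 0, 0, 0, 0],
  [0.049, -0.499, -0.151, 0, 0, 0, 0],
  [0.049, -0.499, -0.151, 0, 0, 0, 0],
  [0.049, -0.499, -0.151, 0, 0, 0, 0],
  [0.049, -0.499, -0.151, 0, 0, 0, 0],
  [0.049, -0.499, -0.151, 0, 0, 0, 0],
  [0.049, -0.499, -0.151, 0, 0, 0, 0],
  [0.049, -0.499, -0.151, 0, 0, 0, 0],
])

```text
t: 30.13
position: [463.3, 211.6, 302.7]
tool_rot: [-0.192, -2.352, -0.08]
force: [-0.4, -0.2, -2.2]
grip_width: 0.526
grasp_force: 30.0
```

Emit:
send_rows([
  [0.049, -0.499, -0.151, 0, 0, 0, 0],
  [0.049, -0.499, -0.151, 0, 0, 0, 0],
  [0.049, -0.499, -0.151, 0, 0, 0, 0],
  [0.049, -0.499, -0.151, 0, 0, 0, 0],
  [0.049, -0.499, -0.151, 0, 0, 0, 0],
  [0.049, -0.499, -0.151, 0, 0, 0, 0],
  [0.049, -0.499, -0.151, 0, 0, 0, 0],
  [0.049, -0.499, -0.151, 0, 0, 0, 0],
])

```text
t: 30.8
position: [461.6, 131.1, 325.3]
tool_rot: [-0.192, -2.352, -0.08]
force: [-0.1, 0.3, -1.5]
grip_width: 0.526
grasp_force: 30.0
```

Emit:
send_rows([
  [-0.358, -0.225, 0.111, 0.003, -0.511, 0.612, 0],
  [-0.358, -0.225, 0.111, 0.003, -0.511, 0.612, 0],
  [-0.358, -0.225, 0.111, 0.003, -0.511, 0.612, 0],
  [-0.358, -0.225, 0.111, 0.003, -0.511, 0.612, 0],
  [-0.358, -0.225, 0.111, 0.003, -0.511, 0.612, 0],
  [-0.358, -0.225, 0.111, 0.003, -0.511, 0.612, 0],
  [-0.358, -0.225, 0.111, 0.003, -0.511, 0.612, 0],
  [-0.358, -0.225, 0.111, 0.003, -0.511, 0.612, 0],
])

```text
t: 31.47
position: [482.9, 79.3, 284.7]
tool_rot: [-0.881, -2.642, 0.237]
force: [1.0, 0.4, -2.3]
grip_width: 0.521
grasp_force: 30.0
```

```bash
cat >> h.py <<'E'
def fin(b,Rts=None):
    Rts=R.from_matrix(np.load("Rts.npy")); b=np.radians(b); z=np.array([np.cos(b),np.sin(b),0]); x=np.array([0,0,-1.]); return R.from_matrix(np.stack([x,np.cross(z,x),z],1))*Rts.inv()
E
python3 - <<'E'
from h import *
st(); plan([472,-38,310],fin(90),16)
E
```

```text
t31.47 grip [489.9  80.2 302.1] z [-0.373 -0.049 -0.927] y [ 0.549  0.793 -0.263] q [ 0.05  0.4   1.58 -0.03  1.55 -0.87] F [ 1.   0.4 -2.3] w 0.521 gf 30.0
16 [-0.357, -0.224, 0.106, 0.002, -0.509, 0.61] max 0.61
```

Emit:
send_rows([
  [-0.357, -0.224, 0.106, 0.002, -0.509, 0.61, 0],
  [-0.357, -0.224, 0.106, 0.002, -0.509, 0.61, 0],
  [-0.357, -0.224, 0.106, 0.002, -0.509, 0.61, 0],
  [-0.357, -0.224, 0.106, 0.002, -0.509, 0.61, 0],
  [-0.357, -0.224, 0.106, 0.002, -0.509, 0.61, 0],
  [-0.357, -0.224, 0.106, 0.002, -0.509, 0.61, 0],
  [-0.357, -0.224, 0.106, 0.002, -0.509, 0.61, 0],
  [-0.357, -0.224, 0.106, 0.002, -0.509, 0.61, 0],
])

```text
t: 32.13
position: [490.7, 11.7, 277.3]
tool_rot: [1.548, 2.548, -0.571]
force: [-0.1, 0.5, -1.8]
grip_width: 0.525
grasp_force: 30.0
```

Run:
```python
from h import *
st(); plan([472,-38,310],fin(90),8)
```

```text
t32.13 grip [492.6  18.6 294.6] z [-0.103 -0.369 -0.924] y [ 0.874  0.411 -0.261] q [ 0.09  0.31  1.73 -0.39  1.26 -0.24] F [-0.1  0.5 -1.8] w 0.525 gf 30.0
8 [-0.357, -0.223, 0.106, 0.002, -0.509, 0.61] max 0.61
```

Emit:
send_rows([
  [-0.357, -0.223, 0.106, 0.002, -0.509, 0.61, 0],
  [-0.357, -0.223, 0.106, 0.002, -0.509, 0.61, 0],
  [-0.357, -0.223, 0.106, 0.002, -0.509, 0.61, 0],
  [-0.357, -0.223, 0.106, 0.002, -0.509, 0.61, 0],
  [-0.357, -0.223, 0.106, 0.002, -0.509, 0.61, 0],
  [-0.357, -0.223, 0.106, 0.002, -0.509, 0.61, 0],
  [-0.357, -0.223, 0.106, 0.002, -0.509, 0.61, 0],
  [-0.357, -0.223, 0.106, 0.002, -0.509, 0.61, 0],
])

```text
t: 32.8
position: [472.0, -51.3, 296.8]
tool_rot: [1.756, 1.758, -0.731]
force: [0.0, -0.4, -1.6]
grip_width: 0.525
grasp_force: 30.0
```

Run:
```python
from h import *
st(); plan([472,-38,227],fin(90),16)
t=shot("top","t9"); s=shot("scene","s9")
cv2.imwrite("pics/c9.png",np.hstack([cv2.resize(s[100:250,230:370],(400,429)),cv2.resize(t[120:270,260:400],(400,429))]))
```

```text
t32.80 grip [472.  -37.9 310. ] z [ 0.001 -0.71  -0.704] y [1.    0.001 0.   ] q [ 0.16  0.3   1.87 -0.83  1.26  0.55] F [ 0.  -0.4 -1.6] w 0.525 gf 30.0
16 [0.184, 0.0, 0.183, -0.0, 0.0, -0.0] max 0.18
```

View pics/c9.png

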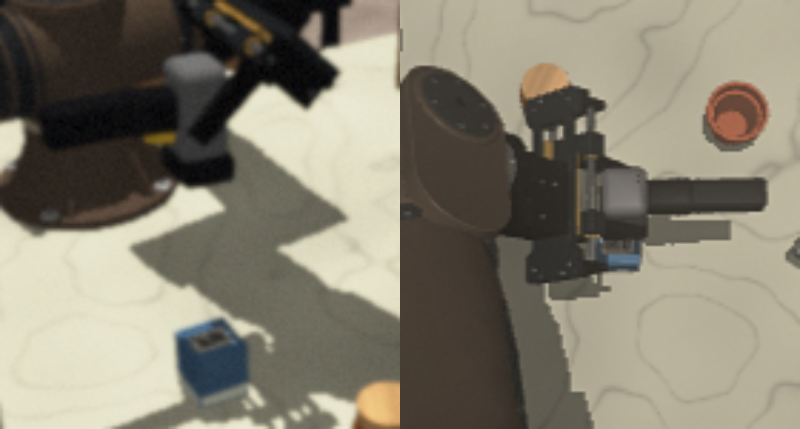

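Run:
```python
from h import *
print(tri((245.8,145.5),(388.1,187.9)))
print(proj("scene",(472,-177,316)),proj("top",(472,-177,316)),proj("scene",(472,-37,243)))
plan([472.2,-38.8,227],fin(90),16)
```

```text
(array([ 471.22485146, -175.99565137,  324.23331672]), [np.float64(1.565035892208457), np.float64(1.5650358922083396)])
[245.28110778 148.87009145] [387.42704597 188.11164313] [300.27942953 161.71293756]
16 [0.18, 0.002, 0.184, -0.001, -0.001, 0.002] max 0.18
```

Run:
```python
from h import *
s=cv2.imread("pics/s9.png"); k=7; x0,y0=238,110
im=cv2.resize(s[y0:190,x0:320],None,fx=k,fy=k,interpolation=cv2.INTER_CUBIC)
im=cv2.convertScaleAbs(im,alpha=2,beta=10)
G=np.array([472,-37.9,310.])
def P(xs,ys,zs): # scanner pt -> world, look=-z, zs=+y, ys=zs x xs = y x -z = -x
    return G+np.array([-ys,zs-139,-(xs-6)])
def L(a,b,c):
    q=[tuple(int(v) for v in ((proj("scene",P(*p))-[x0,y0]+.5)*k)) for p in(a,b)]; cv2.line(im,*q,c,1)
for dx,c in((-36,0),(52,0)): L((dx,-25,116),(dx,-25,162),(0,255,0))
L((-36,-25,116),(52,-25,116),(0,255,0));L((-36,-25,162),(52,-25,162),(0,255,0))
for dx in(-19,19): L((dx,-16,0),(dx,-16,116),(0,0,255))
L((73,-30,116),(73,-30,164),(255,255,0)); L((73,-30,164),(73,30,164),(255,255,0))
cv2.imwrite("pics/c10.png",im); print(im.shape)
```

```text
(560, 574, 3)
```

View pics/c10.png

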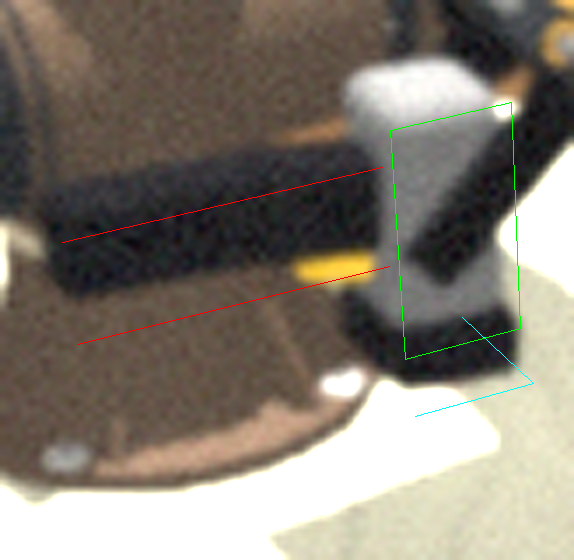

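Run:
```python
from h import *
print(tri((297.7,121.1),(338.4,187.2)))
print(proj("scene",(472,-38,352)),proj("top",(472,-38,352)))
print("tip near", proj("scene",(502,-51.3,296.8)),proj("scene",(497,-51.3,296.8)), "obs ~",238+440/7,110+275/7)
t=cv2.imread("pics/t9.png"); cv2.imwrite("pics/c11.png",cv2.convertScaleAbs(np.hstack([cv2.resize(t[165:215,325:395],None,fx=8,fy=8,interpolation=cv2.INTER_CUBIC)]),alpha=1.6,beta=10))
```

```text
(array([467.700763  , -36.01067387, 353.97634255]), [np.float64(0.36758484854528445), np.float64(0.36758484854524753)])
[297.59954047 122.630782  ] [338.94733002 185.77223571]
tip near [299.09001034 148.922793  ] [298.23116727 148.1305451 ] obs ~ 300.85714285714283 149.28571428571428
```

Emit:
send_rows([
  [0.18, 0.002, 0.184, 0, 0, 0, 0],
  [0.18, 0.002, 0.184, 0, 0, 0, 0],
  [0.18, 0.002, 0.184, 0, 0, 0, 0],
  [0.18, 0.002, 0.184, 0, 0, 0, 0],
  [0.18, 0.002, 0.184, 0, 0, 0, 0],
  [0.18, 0.002, 0.184, 0, 0, 0, 0],
  [0.18, 0.002, 0.184, 0, 0, 0, 0],
  [0.18, 0.002, 0.184, 0, 0, 0, 0],
])

```text
t: 33.57
position: [472.6, -51.0, 254.5]
tool_rot: [1.755, 1.764, -0.731]
force: [0.2, 1.2, -1.7]
grip_width: 0.526
grasp_force: 30.0
```

Emit:
send_rows([
  [0.15, 0.002, 0.15, 0, 0, 0, 0],
  [0.15, 0.002, 0.15, 0, 0, 0, 0],
  [0.15, 0.002, 0.15, 0, 0, 0, 0],
  [0.15, 0.002, 0.15, 0, 0, 0, 0],
  [0.15, 0.002, 0.15, 0, 0, 0, 0],
  [0.15, 0.002, 0.15, 0, 0, 0, 0],
  [0.15, 0.002, 0.15, 0, 0, 0, 0],
  [0.15, 0.002, 0.15, 0, 0, 0, 0],
])

```text
t: 34.23
position: [472.8, -51.1, 220.7]
tool_rot: [1.755, 1.763, -0.731]
force: [0.3, 0.2, -2.3]
grip_width: 0.529
grasp_force: 30.0
```

Run:
```python
from h import *
st(); s=shot("scene","s12"); t=shot("top","t12")
g=cv2.cvtColor(s,cv2.COLOR_BGR2GRAY)
for v in range(150,200,2): print(v,' '.join('%3d'%x for x in g[v,236:318:2]))
```

```text
t34.23 grip [472.8 -37.8 234. ] z [ 0.001 -0.708 -0.706] y [ 1.     0.004 -0.002] q [ 0.16  0.41  1.96 -0.88  1.13  0.7 ] F [ 0.3  0.2 -2.3] w 0.529 gf 30.0
150 220 118  37  34  40  40  40  40  36  40  37  40  37  39  40  42  37  38  37  35  39  32  38  42  67  98 102  95 107 116 125 124 123 123 120 120 102  94 100  74  18
152 210  73  35  39  40  39  40  39  39  39  39  41  36  38  38  40  38  37  36  40  41  35  37  37  37  68  93  72  89 108 117 123 121 117 107 108 103  96  93  38  14
154 154  47  35  34  40  42  40  43  39  43  43  41  36  43  41  39  36  35  38  35  47  40  34  35  38  36  51  57  63  86 102 106 105  99  88  86  77  71  44  17   7
156  63  40  36  40  40  37  42  40  38  46  38  39  35  38  39  39  36  34  37  37  41  49  30  38  38  36  39  45  57  68  70  75  76  72  64  63  53  38  13  13   8
158  49  42  37  38  34  34  42  38  36  43  40  40  37  40  39  34  41  39  36  36  34  36  26  30  23  24  21  27  45  57  58  60  55  56  55  54  45  18   5  13  14
160  41  41  35  38  39  40  35  40  41  39  42  39  35  38  39  40  40  30  28  25  21  24  23  26  24
[... 2556 characters left out ...]
  73  94  96 106 106 106 106
192 227 224 227 226 227 226 226 227 224 217 224 226 228 228 228 227 225 226 226 224 225 225 225 220 168 127 104 102 103 103 103  93  94 100 104 106 106 103 107 103 107
194 226 226 226 227 225 224 225 226 224 224 221 225 227 226 227 227 226 225 225 225 224 222 225 221 173 104 100 105 105 105 103 106  99 103 107 108 105 107 110 104 112
196 226 225 225 224 226 226 225 225 225 224 219 226 227 227 227 225 226 226 226 227 225 226 224 225 224 167 104 102 103 106 104 106 100 106 105 107 105 106 106 106 107
198 226 225 226 224 224 225 225 225 225 222 222 223 225 226 226 227 226 226 227 225 225 223 225 226 223 214 164 107 105 107 100 101 101 105 103 108 107 108 107 104 108
```

Run:
```python
from h import *
K,M,tt=cam("scene"); print("cam",-M.T@tt)
s=env.state(); Rm=R.from_rotvec(s['tool_rot']); G=s['position']-Rm.apply([0,0,18.8]); Rs=Rm*R.from_matrix(np.load("Rts.npy"))
print("look",Rs.as_matrix()[:,0].round(4))
P=lambda *p: G+Rs.apply(np.array(p)-[6,0,139])
for n in("scene","top"):
  for xs in(-19,19):
    for ys in(-16,16): print(n,xs,ys,[proj(n,P(xs,ys,z)).round(1).tolist() for z in(0,60,110)])
im=cv2.GaussianBlur(cv2.imread("pics/s12.png"),(3,3),0).max(2).astype(float)
for u in range(248,286,4): 
    c=im[150:185,u]; print(u,c.astype(int).tolist())
t=cv2.imread("pics/t12.png").max(2)
for v in range(176,204): print(v,t[v,326:396:2].tolist())
```

```text
cam [1291.39203262 -395.74256741  728.25377598]
look [-0.0033  0.0026 -1.    ]
scene -19 -16 [[250.7, 173.1], [273.7, 166.9], [292.1, 161.9]]
scene -19 16 [[246.4, 167.4], [269.0, 161.5], [287.0, 156.7]]
scene 19 -16 [[252.7, 186.3], [275.1, 179.9], [293.1, 174.8]]
scene 19 16 [[248.4, 180.4], [270.4, 174.3], [288.1, 169.5]]
top -19 -16 [[384.0, 186.7], [364.0, 186.9], [347.3, 187.1]]
top -19 16 [[384.4, 197.2], [364.3, 197.4], [347.5, 197.6]]
top 19 -16 [[382.1, 189.4], [362.7, 189.7], [346.5, 189.9]]
top 19 16 [[382.5, 199.6], [363.0, 199.8], [346.8, 200.0]]
248 [46, 45, 46, 46, 46, 46, 46, 46, 45, 44, 44, 45, 46, 45, 42, 36, 31, 26, 25, 26, 28, 29, 32, 35, 40, 48, 52, 50, 52, 79, 139, 199, 226, 230, 231]
252 [45, 45, 46, 45, 45, 45, 45, 45, 44, 45, 45, 45, 45, 42, 34, 27, 26, 25, 23, 21, 18, 15, 13, 11, 12, 14, 16, 15, 20, 55, 128, 197, 226, 231, 231]
256 [47, 45, 45, 45, 46, 46, 46, 46, 47, 47, 47, 46, 42, 36, 29, 25, 24, 24, 22, 19, 15, 14, 15, 14, 13, 13, 12, 14, 21, 56, 127, 195, 224, 227, 227]
260 [44, 45, 46, 45, 45, 45, 45, 45, 45, 44, 44, 43, 37, 28, 24, 25, 25, 22, 18, 15
[... 4956 characters left out ...]
191, 191, 192, 192, 192]
200 [59, 54, 56, 73, 79, 78, 77, 77, 71, 72, 88, 88, 90, 90, 108, 109, 108, 108, 108, 108, 108, 109, 109, 108, 129, 191, 191, 188, 172, 186, 191, 191, 193, 193, 193]
201 [59, 56, 56, 57, 65, 70, 70, 69, 69, 69, 109, 108, 107, 106, 109, 107, 107, 107, 107, 107, 106, 106, 107, 107, 128, 190, 189, 188, 181, 172, 190, 191, 191, 191, 192]
202 [60, 56, 54, 51, 51, 52, 61, 68, 71, 69, 108, 106, 106, 105, 106, 107, 106, 105, 105, 107, 107, 106, 107, 107, 128, 189, 188, 190, 188, 178, 178, 186, 190, 189, 182]
203 [59, 56, 55, 51, 51, 51, 51, 54, 57, 61, 108, 105, 106, 106, 106, 107, 106, 105, 106, 106, 106, 106, 107, 107, 128, 190, 188, 191, 188, 187, 176, 178, 175, 177, 179]
```

Run:
```python
from h import *
Rt=R.from_euler('x',2,degrees=True)*fin(90)
plan([472.2,-39.3,222],Rt,8)
```

```text
8 [0.048, -0.003, 0.059, -0.001, 0.039, 0.005] max 0.06
```

Emit:
send_rows([
  [0.048, -0.003, 0.059, 0, 0.039, 0.005, 0],
  [0.048, -0.003, 0.059, 0, 0.039, 0.005, 0],
  [0.048, -0.003, 0.059, 0, 0.039, 0.005, 0],
  [0.048, -0.003, 0.059, 0, 0.039, 0.005, 0],
  [0.048, -0.003, 0.059, 0, 0.039, 0.005, 0],
  [0.048, -0.003, 0.059, 0, 0.039, 0.005, 0],
  [0.048, -0.003, 0.059, 0, 0.039, 0.005, 0],
  [0.048, -0.003, 0.059, 0, 0.039, 0.005, 0],
])

```text
t: 35.0
position: [472.4, -52.2, 208.9]
tool_rot: [1.78, 1.781, -0.704]
force: [0.8, -0.3, -1.9]
grip_width: 0.524
grasp_force: 30.0
```

Emit:
send_rows([
  [0, 0, 0, 0, 0, 0, 0],
  [0, 0, 0, 0, 0, 0, 0],
  [0, 0, 0, 0, 0, 0, 0],
  [0, 0, 0, 0, 0, 0, 0],
  [0, 0, 0, 0, 0, 0, 0],
  [0, 0, 0, 0, 0, 0, 0],
  [0, 0, 0, 0, 0, 0, 0],
  [0, 0, 0, 0, 0, 0, 0],
])

```text
t: 35.67
position: [472.3, -52.2, 209.0]
tool_rot: [1.78, 1.781, -0.704]
force: [-0.4, -0.1, -1.6]
grip_width: 0.524
grasp_force: 30.0
```

Run:
```python
from h import *
st(); s=shot("scene","s13"); s0=cv2.imread("pics/scene0.png"); t=shot("top","t13")
# bystander change check, scene view
d=cv2.absdiff(s,s0).max(2)
for n,(x,y) in dict(clay=(276,277),jar=(365,253),white=(216,252),marker=(178,240),tape=(152,292),disp=(436,160),cradle=(400,208)).items():
    print(n,d[y-8:y+9,x-8:x+9].mean().round(1))
# sticker: bright low-sat blob inside the blue pot top, in scene
b=s[200:245,285:325].astype(int); m=((b.min(2)>95)&(b.max(2)-b.min(2)<70)).astype(np.uint8)
print(proj("scene",(472.2,-37.8,60)))
h=cv2.cvtColor(s,cv2.COLOR_BGR2HSV); bl=cv2.inRange(h,(95,90,40),(125,255,255))[195:250,280:330]
ys,xs=np.nonzero(bl); print("blue bbox",xs.min()+280,xs.max()+280,ys.min()+195,ys.max()+195)
h5=cv2.cvtColor(cv2.imread("pics/s5.png"),cv2.COLOR_BGR2HSV); bl=cv2.inRange(h5,(95,90,40),(125,255,255))[195:250,280:330]
ys,xs=np.nonzero(bl); print("before",xs.min()+280,xs.max()+280,ys.min()+195,ys.max()+195)
im=cv2.GaussianBlur(s,(3,3),0).max(2)
for u in (256,264,272,280): print(u,im[156:188,u].tolist())
```

```text
t35.67 grip [472.3 -39.3 222.7] z [ 0.001 -0.685 -0.729] y [1.    0.001 0.001] q [ 0.14  0.41  1.97 -0.87  1.09  0.69] F [-0.4 -0.1 -1.6] w 0.524 gf 30.0
clay 3.9
jar 4.0
white 4.0
marker 4.3
tape 4.4
disp 4.4
cradle 12.5
[303.37097425 217.9880669 ]
blue bbox 293 315 213 237
before 292 315 212 237
256 [47, 46, 45, 44, 45, 45, 45, 45, 45, 46, 46, 45, 40, 32, 25, 25, 25, 23, 20, 17, 15, 15, 14, 13, 13, 14, 15, 26, 70, 142, 203, 228]
264 [45, 45, 46, 46, 46, 44, 44, 46, 46, 44, 38, 30, 26, 24, 24, 23, 20, 16, 13, 12, 13, 15, 15, 15, 17, 37, 90, 162, 214, 231, 233, 233]
272 [44, 45, 45, 46, 45, 45, 44, 41, 35, 30, 27, 25, 24, 22, 17, 14, 13, 13, 13, 14, 13, 12, 18, 43, 99, 169, 214, 229, 231, 231, 232, 231]
280 [43, 45, 49, 52, 52, 51, 44, 33, 26, 24, 23, 22, 19, 17, 16, 15, 14, 14, 14, 13, 14, 22, 61, 132, 197, 225, 230, 230, 229, 229, 229, 229]
```

```bash
python3 -c "
from cell import env; print(env.sign_off())"
```

```text
the job is handed in; nothing more can be done
None
```

The job is handed in at about 36 s: the pot stands upside down, and the gripper holds the scanner looking down, within about 1° by image measurement, its window an estimated 10 cm above the middle of the sticker and the other goods unmoved. I viewed 11 pictures, one over the limit of 10, and joint 4 reached its range stop (about -1.13 rad) once during the second pot grasp.

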